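# Load and lock the chilled drawer

### The job

Take the key from its stand, push it fully home in the lock of the chilled drawer unit and unlock it, pull the drawer open and stand every small lidded jar from the counter upright on the drawer's floor, then push the drawer fully shut. Also set the vent slide on top into the notch nearest the lock (lift its knob clear, move it over, let it drop fully home). When the drawer is shut, lock it again, draw the key out and put it back upright in its stand; leave everything else on the counter where it is.

Things in the scene. Friction and masses are not known exactly. Their poses are not given: they have to be found in the camera images.
- cabinet: White and brushed-metal lockable chilled drawer unit, fixed, flat top (deck) 104 mm above the counter. Origin on the counter, in the drawer opening's plane, at the drawer's middle; x points to the unit's back (away from the drawer front), y to its left (towards the lock), z up. It covers x 0 to 210, y -140 to 215 mm of this frame. All points on it share its axes.
- keyhole (a point): Middle of the keyhole's mouth, at deck height, left on the unit: slot 26.5 mm along the unit's y, 10.5 mm along x, 2 mm chamfer, through a 10 mm plate; under it the lock plug with the same slot. The key goes in upright, bit first, until its tip stops 26 mm below the deck; only then can it turn. While turned it cannot be drawn out; let go, it stays upright in the lock.
- lock (a joint): Lock plug's angle: 0 = locked, plug in line with the keyhole, key can go in or out; grows clockwise seen from above to a stop at 1.35 rad = unlocked. It draws a hidden bolt that holds the drawer, clear above about 1.1 rad. Stiff (0.06 N m), stays where left. The plug follows the key's yaw with up to 0.2 rad of play either way.
- drawer (a joint): How far the drawer is pulled out (m): 0 shut, 0.150 fully open, towards the robot (the unit's -x). Friction 1.5 N. It stays where it is left. Locked, it moves only about 1.5 mm.
- drawer_bar (a point): Middle of the drawer's horizontal steel pull bar, 12 mm thick, 110 mm long along the unit's y, 42 mm in front of the drawer front, 80 mm above the counter: can be pinched from above. The drawer front is 12 mm thick, 270 mm wide, its top edge 100 mm above the counter.
- drawer_floor (a point): Point on the drawer's flat inner floor, 18 mm above the counter, moving with the drawer; unit's axes. With the drawer fully open, uncovered floor reaches 75 mm either way in x (towards -x the drawer front, towards +x the deck's edge; under the deck 35 mm more) and 116 mm either way in y. Side walls 42 mm high. Four jars fit at +-35 mm in x, +-57 mm in y. Deck's underside is 66 mm above this floor.
- vent (a joint): Position of the vent slide along the deck (m), towards the lock: 0 = in the notch farthest from the lock (start), 0.04 = middle notch, 0.08 = in the notch nearest the lock. Friction 0.6 N.
- vent_lift (a joint): Lift of the vent slide's knob (m): 0 = dropped home, 0.022 = highest. It must be lifted at least 12 mm for its pin to clear the teeth between the notches; it falls by its own weight when let go. Notches give the 10 mm pin about 2.5 mm of play either side.
- vent_grip (a point): Grip point of the vent slide's black upright knob: 16 mm thick along the unit's x, 28 mm wide along y; this point is 36 mm above the deck when the knob is down, 12 mm below the knob's top. Grip it across x, from above. The grey teeth under it rise 12 mm over the deck.
- notch_end (a point): The notch nearest the lock, at deck height; the middle notch is 40 mm and the starting one 80 mm from it, along the unit's -y.
- key: Steel cabinet key, 80 mm long, upright in its wooden stand. Origin at the tip (middle of the bit's underside), z up to the bow. Bit 8 mm along x, 24 mm along y, 14 mm high, same both ways round; then a round stem 8 mm thick; then the flat bow, 46 to 80 mm above the tip, 10 mm thick along x, 40 mm wide along y: grip the bow across x.
- keystand_slot (a point): Middle of the mouth of the slot in the key's wooden stand (a block 64 x 64 x 45 mm fixed to the counter), with the stand's axes, 45 mm above the counter: slot 30 mm along the stand's y, 14 mm along its x, 38 mm deep. The key stands in it on its tip, 7 mm above the counter.
- jar0: Small lidded glass jar, upright, 62 mm across, 60 mm high, about 0.2 kg; origin at the centre of its underside. May be absent.
- jar1: Small lidded glass jar, upright, 62 mm across, 60 mm high, about 0.2 kg; origin at the centre of its underside. May be absent.
- jar2: Small lidded glass jar, upright, 62 mm across, 60 mm high, about 0.2 kg; origin at the centre of its underside. May be absent.
- jar3: Small lidded glass jar, upright, 62 mm across, 60 mm high, about 0.2 kg; origin at the centre of its underside. May be absent.
- cucumber: Bystander: whole cucumber lying on the counter, 38 mm thick, 160 mm long (along its x). Leave alone.
- tub: Bystander: small white plastic bowl, 90 mm across, 50 mm high. Leave alone.
- can: Bystander: steel drinks can, 66 mm across, 100 mm high. Leave alone.
- bowl: Bystander: white ceramic bowl, 130 mm across, 55 mm high. Leave alone.
- bigjar: Bystander: big lidded glass jar, 90 mm across, 115 mm high (too tall for the drawer). Leave alone.
There are look-alikes about, which are no part of the job. What is shaped like the jar2 but purple is not meant.

How it is judged:
By the outcome, as a careful person would: the job done as asked, in the order asked, and still so for the second after the job is handed in, with the robot touching nothing.
Of jar0, jar1, jar2, jar3 only 2 to 4 are there at a start; the rules pass over those that are not, and their reading is None.
At some moment in a run one of jar0, jar1, jar2, jar3 may be knocked a few centimetres aside while the robot is not near it.
It also fails if it takes over 210 s, if anything falls off the work surface, if the arm or the gripper's body presses on something with over 40 N, if the wrist force passes 120 N, or if a joint passes its speed limit or range.

### The arm

A 6-joint arm with a two-finger parallel gripper is mounted at the origin on the work surface. World frame = base frame: x ahead of the robot, y to its left, z up, the work surface at z = 0. Lengths are in m, angles in rad, forces in N, time in s.
With the tool pointing down it reaches from about 0.325 to 0.9 m from the base axis. Payload 6.1 kg.
Tool frame: the origin (TCP) lies at the very end of the fingers, on their centre line; the grasp point (between the pads) lies 19 mm behind it; z points along the fingers, y is the line along which they close (so a half turn about z gives the same grasp; the last joint's range is limited). The gripper opens to 85 mm and grips with 20 to 120 N. Pads are 22 mm wide; open, the fingers measure 114 mm over their backs; the gripper's body (76 mm by 85 mm) begins 54 mm behind the grasp point. The pads swing forward as they close: fully open they stand 13 mm farther back than shut.
Start: joints at [1.207, 0.22, 1.526, -0, 1.395, -0.126], TCP at [0.147, 0.607, 0.231] pointing down, gripper open.
Joint ranges: [-2.98, 2.98], [-0.91, 2.08], [0.09, 2.57], [-1.24, 4.39], [0.2, 2.65], [-2.68, 2.68]. Speed limits (rad/s): [2.57, 2.57, 3.01, 3.14, 3.14, 3.14].

### API

Orientations are given as a unit quaternion [w, x, y, z].
In Python, from station import ctrl, viewer, job gives the robot as it stands.
- The arm moves only by the tool apply_moves, never from a script. Its argument "targets" is a list that holds one entry, the list of rows, each a list of 7 numbers: the shift along the tool's x, y, z normalised to -1 to 1, where 1 is 20 cm, then the turn, a rotation vector about the tool's x, y, z normalised to -1 to 1, where 1 is pi rad, then the opening, from 0 (shut) to 1 (fully open). In form: [[[dx, dy, dz, wx, wy, wz, claw], ...]]. A call has 1 to 12 rows; each row is the pose to reach, as a shift and turn from the pose commanded when the call began, along the tool's axes at that moment, turning the shorter way round; what a row does not reach only later rows make up. A row lasts 1/8 s, in which the tool goes at most 62.5 mm and 10.7 degrees, less where a joint would pass 70% of its speed; a pose out of reach is approached as far as the arm can. A call with a number of a shift or a turn outside -1 to 1 is refused whole. A call with a gripper value outside its range is refused whole. The fingers move at their own pace and stop on an object; "squeeze" is the grip in N (left out, the last holds). Time passes only in rows, so rows that repeat a pose let the fingers close. It gives the time, the measured TCP pose, the force, the opening and the grip force at its end, in the units of the state.
- ctrl.read_state(): the state, without advancing time (a new reading comes with each control period).
- viewer.get_image(name): name is "side" or "top"; returns a dict with "frame" (384x512x3 uint8, red, green, blue), "fx", "fy", "cx", "cy" (pixels), "k1" (the pictures are not rectified: a ray, as slopes to the right and down, at radius r is drawn at 1 + k1 r^2 times it, then the intrinsics apply), "T" (4x4, takes a point from camera to world coordinates). Camera axes: x right, y down, z forward; pixel columns grow to the right and rows downward; lengths in m; the calibration is good to about 2 mm. A picture is of the moment at which its call begins. There is no depth.
- job.job_done(): hands the job in; it is judged then, once.
The state is a dict: "time": time; "qpos": joint angles; "qvel": joint speeds; "joint_efforts": joint torques, N m; "ee_pos": TCP position; "tcp_rot": TCP orientation; "wrist_force": force on the tool from outside, world axes, zero at the start; "torque": the same for the moment, N m; "width": opening from 0.0 (shut) to 1.0 (fully open); "finger_force": force on a finger pad.
Only numpy, scipy, OpenCV 4.12 (cv2) and the standard library are available. Lean on these libraries where they do the work, as an engineer would, in place of code of your own. Each camera call takes 0.05 s, during which the arm holds its last target. There are 200 camera calls.

## Working session

There is one attempt and no reset: what is moved stays moved. The work goes in short steps, Python scripts to look and compute and a tool call to move; the robot and the scene stay as the last step left them, time stands still between calls to the robot, and variables do not carry over. Pictures are saved under pics/ and viewed, at most 14 in all, crops included, and the job is handed in when it is done.

Besides the shell and the picture viewer there is one more tool, called after ">>>" as a command line: name --argument value ..., lists and objects as JSON in quotes. apply_moves: Moves the arm, as the interface text tells. Scaled input: -1 to 1 covers 20 cm each way for a shift and pi rad each way for a turn. Its arguments: {"type":"object","properties":{"targets":{"type":"array","items":{"type":"array","items":{"type":"array","items":{"type":"number","minimum":-1,"maximum":1}}}},"squeeze":{"type":"number"}},"required":["targets"]}

```bash
mkdir -p pics; ls; cat > h.py <<'E'
import numpy as np, cv2, sys
sys.path.insert(0,'.')
from station import ctrl, viewer, job
from scipy.spatial.transform import Rotation as R
def shot(n,save=None):
    d=viewer.get_image(n)
    if save: cv2.imwrite('pics/'+save+'.png',d['frame'][:,:,::-1])
    return d
def ray(d,u,v):
    x=(u-d['cx'])/d['fx'];y=(v-d['cy'])/d['fy']
    r0=np.hypot(x,y);r=r0
    for _ in range(20): r=r0/(1+d['k1']*r*r)
    s=r/r0 if r0>0 else 1
    T=np.array(d['T']);return T[:3,3],T[:3,:3]@np.array([x*s,y*s,1])
def onz(d,u,v,z):
    o,r=ray(d,u,v);return (o+r*(z-o[2])/r[2])
def proj(d,p):
    T=np.array(d['T']);q=T[:3,:3].T@(np.array(p)-T[:3,3]);x,y=q[:2]/q[2];f=1+d['k1']*(x*x+y*y)
    return np.array([d['cx']+d['fx']*x*f,d['cy']+d['fy']*y*f])
def st():
    s=ctrl.read_state();return s
E
python3 - <<'E'
from h import *
for n in('side','top'):
    d=shot(n,n+'0');print(n,d['fx'],d['fy'],d['cx'],d['cy'],d['k1'],np.round(d['T'],3).tolist())
print(st())
E
```

```text
pics
side 429.3540510990136 429.3540510990136 251.3807687660174 201.78186872731914 -0.162335987777124 [[0.845, -0.292, 0.449, -0.24], [-0.535, -0.494, 0.686, -1.012], [0.022, -0.819, -0.573, 0.974], [0.0, 0.0, 0.0, 1.0]]
top 437.9502188356137 437.9502188356137 260.2365079204079 190.47614935494525 -0.051791036135045286 [[0.003, -0.983, 0.185, 0.192], [-1.0, -0.005, -0.009, 0.042], [0.01, -0.184, -0.983, 1.464], [0.0, 0.0, 0.0, 1.0]]
{'time': 0.1, 'qpos': array([ 1.20687616e+00,  2.21157664e-01,  1.52753802e+00,  5.69005017e-07,
        1.39471689e+00, -1.26127235e-01]), 'qvel': array([ 0.0001709 , -0.00143812, -0.00296268, -0.00094789,  0.00167109,
       -0.00057234]), 'joint_efforts': array([ 2.43098417e-03, -4.98240817e+01, -3.90553379e+01, -1.06641178e-04,
        5.54523795e-03, -1.37995173e-05]), 'ee_pos': array([0.1470396 , 0.60687121, 0.23028034]), 'tcp_rot': array([-2.21009169e-04,  1.18616535e-01,  9.92939721e-01, -8.82712999e-04]), 'wrist_force': array([-0.81864661, -0.58048261, -0.85653991]), 'torque': array([ 0.01667997,  0.0421063 , -0.00188921]), 'finger_force': 0.0, 'width': 1.0023176128920805}
```

View pics/top0.png

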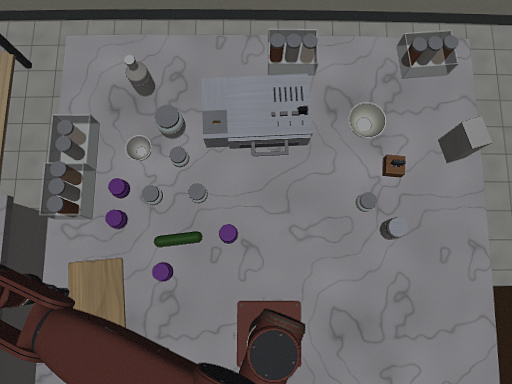

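View pics/side0.png

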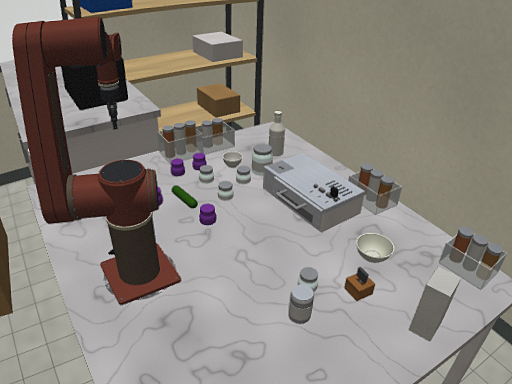

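Top view: cabinet around (257,110) with its lock at (215,121), vent knob (302,111), key stand (394,165). White-lidded jars at (179,156), (152,195), (198,192) and (367,202). The purple ones are look-alikes, and the can is at (393,228). The enlarged crops below should confirm this.

```bash
python3 - <<'E'
import cv2, numpy as np
t=cv2.imread('pics/top0.png');s=cv2.imread('pics/side0.png')
c=lambda im,x,y,w,h,W,H:cv2.resize(im[y:y+h,x:x+w],(W,H),interpolation=cv2.INTER_CUBIC)
a=c(t,195,65,125,100,500,400);b=c(s,255,145,120,85,600,425)
k=c(t,350,150,70,90,280,360)
k2=c(s,280,255,100,70,500,350)
cv2.imwrite('pics/c1.png',np.hstack([a,np.vstack([k,np.zeros((40,280,3),np.uint8)])]))
k2=np.vstack([k2[:175*2],]);
o=np.zeros((600,800,3),np.uint8);o[:350,:500]=c(s,258,148,110,77,500,350);o[350:600,:375]=c(s,280,258,100,66,375,250);o[350:600,400:760]=c(t,135,140,80,65,360,250)
cv2.imwrite('pics/c2.png',o)
E
```

```text
(no output)
```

View pics/c1.png

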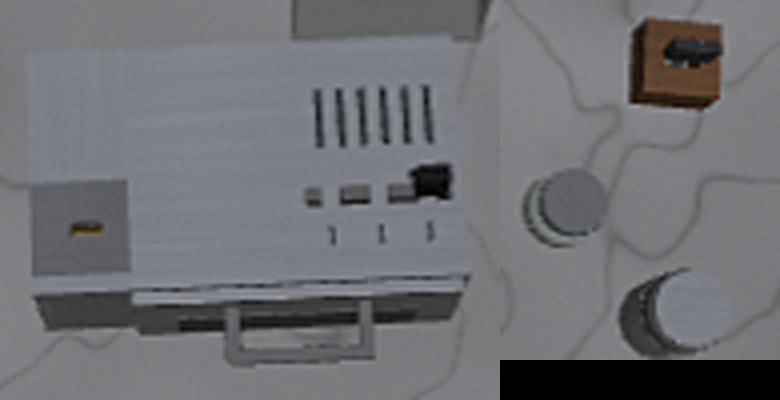

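View pics/c2.png

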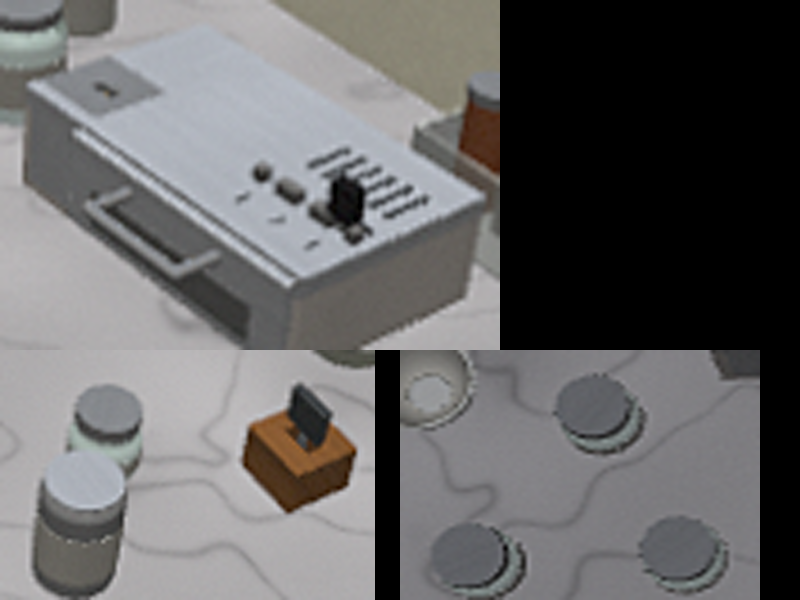

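All four small jars are present: pale lids, green-tinted glass, 60 mm high. The taller plain cylinder at (393,228) is the can. Next I'll measure poses by casting rays onto known heights.

```bash
cat > m.py <<'E'
from h import *
t=viewer.get_image('top');s=viewer.get_image('side')
ct=lambda x,y:((x+.5)/4-.5+195,(y+.5)/4-.5+65)
cs=lambda x,y:((x+.5)*110/500-.5+258,(y+.5)*.22-.5+148)
L=np.array([[.21,.215],[.21,-.14],[0,-.14],[0,.215]])
T4=[ct(*p) for p in[(25,52),(448,38),(470,277),(33,290)]]
S4=[cs(*p) for p in[(205,25),(485,197),(295,287),(25,85)]]
def pro(A,B):
    a=A-A.mean(0);b=B-B.mean(0)
    th=np.arctan2((a[:,0]*b[:,1]-a[:,1]*b[:,0]).sum(),(a*b).sum())
    c,n=np.cos(th),np.sin(th);M=np.array([[c,-n],[n,c]]);o=B.mean(0)-M@A.mean(0)
    return th,o,(A@M.T+o-B)*1000
for n,d,P in(('t',t,T4),('s',s,S4)):
    W=np.array([onz(d,*p,.104)[:2] for p in P]);th,o,r=pro(L,W);print(n,'cab',th,o.round(4),r.round(1).tolist())
print('keyhole',onz(t,*ct(87,229),.104),onz(s,*cs(107,90),.104))
# orange keyhole mask
def cen(d,box,f):
    x,y,w,h=box;im=d['frame'][y:y+h,x:x+w].astype(float);m=f(im).astype(np.uint8)
    yy,xx=np.nonzero(m);return xx.mean()+x,yy.mean()+y,len(xx)
dark=lambda im:(im.max(2)-im.min(2)>25)|(im.max(2)<75)
for n,d,b in(('t',t,(207,114,18,14)),('s',s,(274,162,15,11))):
    c=cen(d,b,dark);print('kh mask',n,c,onz(d,*c[:2],.104))
# knob top
print('bowtop')
for n,d,b in(('t',t,(380,150,30,25)),('s',s,(345,262,32,30))):
    c=cen(d,b,lambda im:(im.max(2)<70)&(im.max(2)-im.min(2)<14));print('key',n,c,onz(d,*c[:2],.08))
# triangulate two pixels
def tri(p,q):
    o1,r1=ray(t,*p);o2,r2=ray(s,*q);A=np.stack([r1,-r2],1);k=np.linalg.lstsq(A,o2-o1,rcond=None)[0]
    a=o1+k[0]*r1;b=o2+k[1]*r2;return (a+b)/2,np.linalg.norm(a-b)
# lids: bright ellipse by hand pixels
for n,p,z in(('j0',(178.5,154.5),.06),('j1',(151.5,193.3),.06),('j2',(197.5,190.5),.06),('j3',(368,200.5),.06),('can',(397,226.5),.1)):
    print(n,onz(t,*p,z).round(4))
for n,p,z in(('j0',(243.5,171.5),.06),('j1',(206,171.5),.06),('j2',(225.5,187),.06),('j3',(308.7,274),.06)):
    print(n,'s',onz(s,*p,z).round(4))
E
python3 m.py
python3 - <<'E'
import cv2,numpy as np
t=cv2.imread('pics/top0.png');s=cv2.imread('pics/side0.png')
print(t[152:175,380:408].max(2)); print(s[262:292,352:372].max(2))
E
```

```text
t cab 0.04664700638068569 [0.6289 0.0027] [[0.4, -0.9], [1.6, -2.7], [0.7, 1.5], [-2.6, 2.1]]
s cab 0.046447954128496484 [ 0.623  -0.0012] [[0.0, 1.2], [-4.1, -3.4], [5.3, 2.5], [-1.3, -0.3]]
keyhole [0.67351814 0.17289037 0.104     ] [0.67215947 0.17019213 0.104     ]
kh mask t (np.float64(216.34782608695653), np.float64(122.0), 23) [0.67308979 0.17296891 0.104     ]
kh mask s (np.float64(281.0), np.float64(167.66666666666666), 3) [0.67044854 0.16883934 0.104     ]
bowtop
key t (np.float64(395.07142857142856), np.float64(162.29761904761904), 84) [ 0.54777322 -0.41320797  0.08      ]
key s (np.float64(361.84), np.float64(275.35), 100) [ 0.53840765 -0.43376038  0.08      ]
j0 [0.575  0.3001 0.06  ]
j1 [0.4439 0.3833 0.06  ]
j2 [0.454  0.2334 0.06  ]
j3 [ 0.4237 -0.3232  0.06  ]
can [ 0.3345 -0.4016  0.1   ]
j0 s [0.5638 0.2813 0.06  ]
j1 s [0.4305 0.3597 0.06  ]
j2 s [0.442  0.2168 0.06  ]
j3 s [ 0.4207 -0.3295  0.06  ]
[[110 108 116 124 128 130 130 131 130 131 131 130 131 132 132 132 131 126
  111 126 133 136 132 135 136 133 136 133]
 [114 104 115 126 129 132 136 137 139 137 135 135 
[... 4375 characters left out ...]
 131 125
  126 133]
 [ 95 140 145 137 139 141 142 141 145  80  70  89 112 135 139 137 136 133
  129 131]
 [ 60  94 140 145 136 135 139 144 140 140 111 143 140 131 130 134 137 141
  131 117]
 [ 65  63  94 139 146 136 136 140 142 138 136 136 139 138 133 134 128 126
  109  73]
 [ 69  66  60  92 142 144 137 135 138 141 139 134 140 138 129 113  94  78
   64  62]
 [ 72  71  64  61 112 141 143 133 137 141 143 139 126 116  86  70  60  67
   66  70]
 [ 79  72  71  64  59 114 141 147 140 132 137 123  84  55  63  72  69  62
   68  68]
 [ 77  78  73  71  65  59 110 140 126  87  86  63  68  64  68  68  73  67
   65  65]
 [ 78  77  77  73  71  68  63  90  61  65  64  69  71  70  68  67  70  69
   67  64]]
```

```bash
cat >> h.py <<'E'
def Rphi(f):
    c,s=np.cos(f),np.sin(f);return np.array([[-s,c,0],[c,s,0],[0,0,-1.]])
def cur():
    s=st();q=s['tcp_rot'];M=R.from_quat([q[1],q[2],q[3],q[0]]).as_matrix();return np.array(s['ee_pos']),M
def plan(tg,base=None):
    "tg: list of (x,y,z,phi); prints normalised row for each, all from one base"
    p,M=cur() if base is None else (np.array(base[:3]),Rphi(base[3]))
    for x,y,z,f in tg:
        d=M.T@(np.array([x,y,z])-p)/.2;w=R.from_matrix(M.T@Rphi(f)).as_rotvec()/np.pi
        print(np.round(np.r_[d,w],3).tolist(),'dist mm',round(np.linalg.norm(d)*200),'deg',round(np.linalg.norm(w)*180))
def show():
    s=st();p,M=cur();print('t',round(s['time'],2),'p',p.round(4),'phi',round(np.arctan2(M[1,1],M[0,1]),4),'tilt',M[:2,2].round(4),'F',s['wrist_force'].round(1),'T',s['torque'].round(2),'w',round(s['width'],3),'ff',round(s['finger_force'],1))
E
python3 - <<'E'
from h import *
t=viewer.get_image('top');s=viewer.get_image('side')
print('bow t',onz(t,399,161,.087),'s',onz(s,363,271,.087))
print('stand t',onz(t,395.3,164.2,.045), 'edge dirs',onz(t,386,154.4,.045),onz(t,404.5,155.6,.045),onz(t,404.5,173.6,.045),onz(t,386,172.5,.045))
print('bar',onz(t,(303.5/4)-.5+195,(354.5)/4-.5+65,.08),'knob top t',onz(t,433/4-.5+195,180/4-.5+65,.152))
for nm,d,P in(('t',t,[(332.5,235),(381.5,233),(430.5,231)]),):
    print('marks',[onz(d,x/4-.5+195,y/4-.5+65,.104).round(4) for x,y in P])
plan([(.3,.42,.25,-.1)])
plan([(.44,.22,.25,-.1)],(.3,.42,.25,-.1));plan([(.5,.03,.25,-.1)],(.44,.22,.25,-.1));plan([(.53,-.16,.25,-.1)],(.5,.03,.25,-.1));plan([(.55,-.35,.2,-.1)],(.53,-.16,.25,-.1))
E
```

```text
bow t [ 0.55044782 -0.42416612  0.087     ] s [ 0.54835831 -0.42664303  0.087     ]
stand t [ 0.55019595 -0.42513225  0.045     ] edge dirs [ 0.58400674 -0.39525892  0.045     ] [ 0.58036943 -0.45833072  0.045     ] [ 0.51800269 -0.45458547  0.045     ] [ 0.521347   -0.39200699  0.045     ]
bar [ 0.5758093  -0.00371357  0.08      ] knob top t [ 0.69958111 -0.10412741  0.152     ]
marks [array([ 0.6701, -0.0267,  0.104 ]), array([ 0.6721, -0.0667,  0.104 ]), array([ 0.6741, -0.1067,  0.104 ])]
[-0.963, -0.73, -0.095, -0.0, 0.0, 0.456] dist mm 242 deg 82
[-0.925, 0.796, 0.0, 0.0, 0.0, 0.0] dist mm 244 deg 0
[-0.915, 0.393, 0.0, 0.0, 0.0, 0.0] dist mm 199 deg 0
[-0.93, 0.244, 0.0, 0.0, 0.0, 0.0] dist mm 192 deg 0
[-0.935, 0.194, 0.25, 0.0, 0.0, 0.0] dist mm 197 deg 0
```

>>> apply_moves --targets '[[[-0.96, -0.73, -0.1, 0, 0, 0.442, 1], [-0.96, -0.73, -0.1, 0, 0, 0.442, 1], [-0.96, -0.73, -0.1, 0, 0, 0.442, 1], [-0.96, -0.73, -0.1, 0, 0, 0.442, 1], [-0.96, -0.73, -0.1, 0, 0, 0.442, 1], [-0.96, -0.73, -0.1, 0, 0, 0.442, 1], [-0.96, -0.73, -0.1, 0, 0, 0.442, 1], [-0.96, -0.73, -0.1, 0, 0, 0.442, 1], [-0.96, -0.73, -0.1, 0, 0, 0.442, 1]]]'

```text
time: 1.42
ee_pos: [0.2994, 0.4203, 0.2513]
tcp_rot: [-0.0, 0.726, 0.687, 0.0]
wrist_force: [-0.5, 0.8, -1.0]
width: 0.997
finger_force: 0.0
```

>>> apply_moves --targets '[[[-0.96, 0.75, 0, 0, 0, 0, 1], [-0.96, 0.75, 0, 0, 0, 0, 1], [-0.96, 0.75, 0, 0, 0, 0, 1], [-0.96, 0.75, 0, 0, 0, 0, 1]]]'

```text
time: 1.92
ee_pos: [0.4395, 0.2185, 0.2515]
tcp_rot: [0.0, 0.726, 0.688, 0.0]
wrist_force: [0.7, 0.6, -0.5]
width: 0.999
finger_force: 0.0
```

>>> apply_moves --targets '[[[-0.95, 0.35, 0, 0, 0, 0, 1], [-0.95, 0.35, 0, 0, 0, 0, 1], [-0.95, 0.35, 0, 0, 0, 0, 1], [-0.95, 0.35, 0, 0, 0, 0, 1]]]'

```text
time: 2.42
ee_pos: [0.4985, 0.0233, 0.2514]
tcp_rot: [0.0, 0.727, 0.686, -0.0]
wrist_force: [0.1, -0.3, -0.2]
width: 1.001
finger_force: 0.0
```

>>> apply_moves --targets '[[[-0.95, 0.2, 0, 0, 0, 0, 1], [-0.95, 0.2, 0, 0, 0, 0, 1], [-0.95, 0.2, 0, 0, 0, 0, 1], [-0.95, 0.2, 0, 0, 0, 0, 1]]]'

```text
time: 2.92
ee_pos: [0.5274, -0.168, 0.251]
tcp_rot: [-0.0, 0.727, 0.686, -0.0]
wrist_force: [1.2, 0.5, 0.6]
width: 1.0
finger_force: 0.0
```

>>> apply_moves --targets '[[[-0.65, 0.06, 0.1, 0, 0, 0, 1], [-0.65, 0.06, 0.1, 0, 0, 0, 1], [-0.65, 0.06, 0.1, 0, 0, 0, 1]]]'

```text
time: 3.3
ee_pos: [0.5315, -0.2971, 0.2299]
tcp_rot: [-0.001, 0.727, 0.687, -0.0]
wrist_force: [0.7, 1.3, 0.5]
width: 0.999
finger_force: 0.0
```

>>> apply_moves --targets '[[[-0.65, -0.02, 0.4, 0, 0, 0, 0.6], [-0.65, -0.02, 0.4, 0, 0, 0, 0.6], [-0.65, -0.02, 0.4, 0, 0, 0, 0.6], [-0.65, -0.02, 0.4, 0, 0, 0, 0.6]]]'

```text
time: 3.8
ee_pos: [0.5204, -0.4238, 0.1493]
tcp_rot: [-0.002, 0.726, 0.687, 0.0]
wrist_force: [0.0, 0.1, 0.3]
width: 0.6
finger_force: 0.0
```

```bash
python3 - <<'E'
from h import *
show()
t=shot('top');s=shot('side')
c=lambda d,x,y,w,h,W,H:cv2.resize(d['frame'][y:y+h,x:x+w,::-1],(W,H),interpolation=cv2.INTER_CUBIC)
cv2.imwrite('pics/c3.png',np.hstack([c(t,370,135,60,60,400,400),c(s,330,240,60,60,400,400)]))
plan([(.550,-.425,.053,-.055)])
E
```

```text
t 3.8 p [ 0.5204 -0.4238  0.1493] phi -0.0556 tilt [-0.0023  0.0033] F [0.  0.1 0.3] T [ 0.04  0.03 -0.02] w 0.6 ff 0.0
[-0.001, 0.141, 0.494, 0.0, -0.0, 0.0] dist mm 103 deg 0
```

View pics/c3.png

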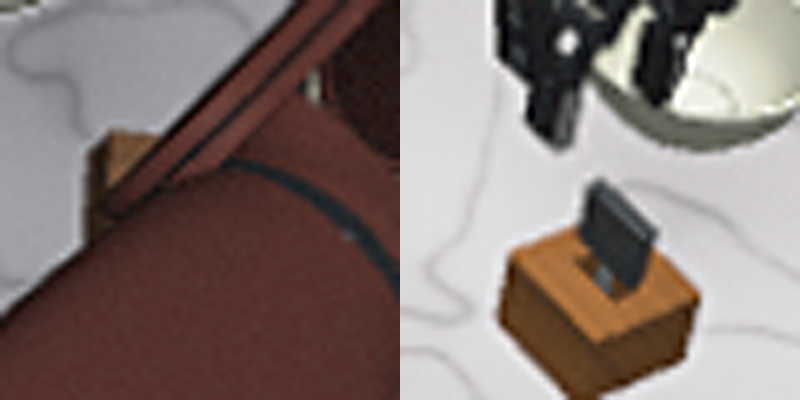

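The side crop shows the open fingers above and behind the bow, which is near (363,275); the top view is blocked by the arm. I'll shift 28 mm in +x, then descend and grip.

>>> apply_moves --targets '[[[0, 0.14, 0.15, 0, 0, 0, 0.6], [0, 0.14, 0.3, 0, 0, 0, 0.6], [0, 0.14, 0.48, 0, 0, 0, 0.6], [0, 0.14, 0.48, 0, 0, 0, 0.6], [0, 0.14, 0.48, 0, 0, 0, 0], [0, 0.14, 0.48, 0, 0, 0, 0], [0, 0.14, 0.48, 0, 0, 0, 0], [0, 0.14, 0.48, 0, 0, 0, 0], [0, 0.14, 0.48, 0, 0, 0, 0]]]' --squeeze 50

```text
time: 5.03
ee_pos: [0.5501, -0.428, 0.0582]
tcp_rot: [0.002, 0.727, 0.687, 0.0]
wrist_force: [-0.3, 1.2, 6.8]
width: 0.108
finger_force: 49.4
```

```bash
python3 - <<'E'
from h import *
show()
s=shot('side')
c=lambda d,x,y,w,h,W,H:cv2.resize(d['frame'][y:y+h,x:x+w,::-1],(W,H),interpolation=cv2.INTER_CUBIC)
cv2.imwrite('pics/c4.png',c(s,330,240,60,60,400,400))
E
```

```text
t 5.03 p [ 0.5501 -0.428   0.0582] phi -0.0559 tilt [ 0.0033 -0.0025] F [-0.3  1.2  6.8] T [ 0.32  0.01 -0.01] w 0.108 ff 49.4
```

View pics/c4.png

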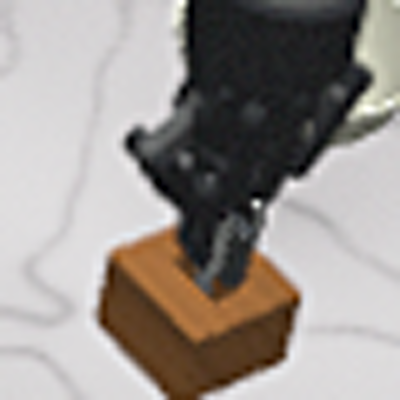

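>>> apply_moves --targets '[[[0, 0, -0.02, 0, 0, 0, 0], [0, 0, -0.05, 0, 0, 0, 0], [0, 0, -0.05, 0, 0, 0, 0]]]'

```text
time: 5.45
ee_pos: [0.5489, -0.4272, 0.066]
tcp_rot: [0.0, 0.727, 0.687, -0.0]
wrist_force: [0.0, -0.7, -1.0]
width: 0.11
finger_force: 48.6
```

```bash
python3 - <<'E'
from h import *
show()
E
```

```text
t 5.45 p [ 0.5489 -0.4272  0.066 ] phi -0.0557 tilt [ 0.0006 -0.0007] F [ 0.  -0.7 -1. ] T [ 0.03 -0.01 -0.04] w 0.11 ff 48.6
```

Gripped (opening 9 mm, pad force 49 N). The crop shows the fingers on the bow over the slot. Lifting, then carrying to above the lock.

>>> apply_moves --targets '[[[0, 0, -0.3, 0, 0, 0, 0], [0, 0, -0.6, 0, 0, 0, 0], [0, 0, -0.82, 0, 0, 0, 0], [0, 0, -0.82, 0, 0, 0, 0]]]'

```text
time: 5.95
ee_pos: [0.5507, -0.4288, 0.2355]
tcp_rot: [0.005, 0.726, 0.687, 0.0]
wrist_force: [0.1, -0.3, -1.2]
width: 0.108
finger_force: 51.3
```

>>> apply_moves --targets '[[[0.2, 0.03, 0, 0, 0, 0, 0], [0.48, 0.07, 0, 0, 0, 0, 0], [0.76, 0.11, 0, 0, 0, 0, 0], [0.98, 0.15, 0, 0, 0, 0, 0]]]'

```text
time: 6.45
ee_pos: [0.5889, -0.2303, 0.2272]
tcp_rot: [-0.002, 0.726, 0.687, -0.0]
wrist_force: [0.4, 0.5, -0.6]
width: 0.105
finger_force: 51.3
```

>>> apply_moves --targets '[[[0.28, 0.04, 0, 0, 0, 0, 0], [0.56, 0.08, 0, 0, 0, 0, 0], [0.84, 0.13, 0, 0, 0, 0, 0], [0.98, 0.15, 0, 0, 0, 0, 0]]]'

```text
time: 6.95
ee_pos: [0.6298, -0.0355, 0.2272]
tcp_rot: [-0.001, 0.726, 0.688, -0.001]
wrist_force: [0.1, -0.9, -0.6]
width: 0.113
finger_force: 51.3
```

>>> apply_moves --targets '[[[0.28, 0.04, 0, 0, 0, 0, 0], [0.56, 0.08, 0, 0, 0, -0.03, 0], [0.8, 0.13, 0, 0, 0, -0.033, 0], [0.98, 0.15, 0, 0, 0, -0.033, 0], [0.98, 0.15, 0, 0, 0, -0.033, 0], [0.98, 0.15, 0, 0, 0, -0.033, 0]]]'

```text
time: 7.7
ee_pos: [0.6705, 0.1548, 0.2276]
tcp_rot: [-0.001, 0.69, 0.724, -0.001]
wrist_force: [0.5, -1.0, -0.6]
width: 0.107
finger_force: 51.2
```

```bash
python3 - <<'E'
from h import *
show()
t=shot('top');s=shot('side')
c=lambda d,x,y,w,h,W,H:cv2.resize(d['frame'][y:y+h,x:x+w,::-1],(W,H),interpolation=cv2.INTER_CUBIC)
cv2.imwrite('pics/c5.png',np.hstack([c(t,185,85,60,60,400,400),c(s,255,125,60,60,400,400)]))
plan([(.673,.172,.20,.047)])
E
```

```text
t 7.7 p [0.6705 0.1548 0.2276] phi 0.0484 tilt [-0.0025 -0.0009] F [ 0.5 -1.  -0.6] T [-0.04  0.    0.  ] w 0.107 ff 51.2
[0.09, 0.015, 0.142, -0.0, 0.0, -0.0] dist mm 34 deg 0
```

View pics/c5.png

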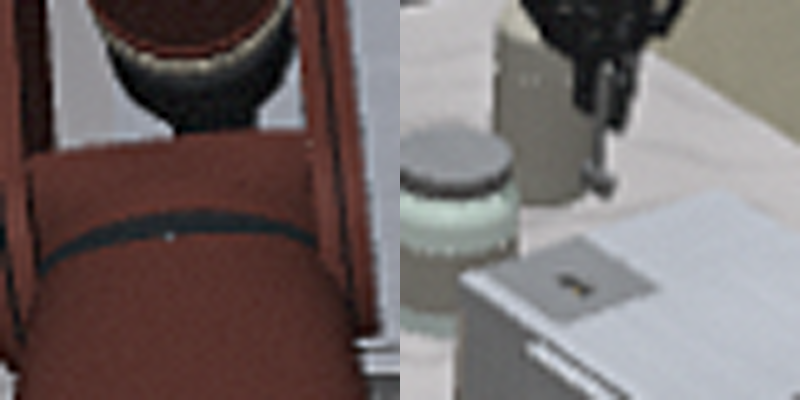

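```bash
python3 - <<'E'
from h import *
s=shot('side');cv2.imwrite('pics/side_b.png',s['frame'][:,:,::-1])
for k in(.046,.051,.055): print(k,proj(s,(.6705,.1548,.2276-k)))
print('hole',proj(s,(.6733,.1729,.104)),proj(s,(.673,.172,.104)))
f=s['frame'];print('lum');print(f[135:157,278:292].mean(2).astype(int));
print(f[162:173,274:290].mean(2).astype(int));print((f[162:173,274:290,0].astype(int)-f[162:173,274:290,2]))
E
```

```text
0.046 [284.29588348 152.02307374]
0.051 [284.21504905 153.15606522]
0.055 [284.15051453 154.05990457]
hole [280.98777726 167.04189514] [281.05763867 167.15912949]
lum
[[106 106 100  58  25  24  36  80  95  43  41  40  91 166]
 [105 109 113  48  28  29  40  77  78  59  68  45  99 177]
 [104 112 116  31  20  20  46  78  67  46  62  30 112 196]
 [100 102  94  34  25  22  52  86  57  35  31  32 120 199]
 [100 103  94  32  30  22  53  86  56  33  28  58 135 198]
 [100 101  95  45  25  17  52  83  53  36  28  93 175 194]
 [100 100  98  78  60  34  58  80  50  33  33 123 205 191]
 [ 99 100  98 100  92  71  69  71  39  29  49 133 202 190]
 [100 100  97  98  97  92  78  59  47  17  53 141 197 189]
 [100 100  96  95  94  89  70  83 127  99  96 169 195 188]
 [101 101  97  98  94  88  72 100 169 169 157 191 185 183]
 [100  96  96  97  91  87  72  94 167 192 186 182 178 176]
 [103 100  98  95  93  85  65 101 184 191 186 185 182 179]
 [100  98  98  96  96 104  66 110 201 189 186 187 187 184]
 [102  98  95  95  99 108  62 108 202 190 187 185 186 185]
 [ 99 101  98  94  81  88  85 117 183 187 186 18
[... 1141 characters left out ...]
  -6  -9 -12 -14 -13 -13 -12]
 [ -7  -8  -8  -9  -6  -8  -9  -8  -7  -7  -8 -10 -10  -9 -13 -16]
 [ -7  -7  -8  -6  -6  -8  -6  -6  -7  -7  -5  -7  -6  -8  -7 -11]
 [ -6  -8  -8  -9  -7  -6  -6  -8  -9  -8  -6  -8  -7  -6  -7  -7]
 [ -8  -7  -6  -6  -3  -2  -2  -3  -5  -5  -8  -7  -5  -6  -6  -7]
 [ -6  -6  -6  -7  -6   0   0   1  -1   2  -3  -7  -6  -7  -6  -8]
 [ -8  -8  -9  -7  -9  -7  -3  29   1   0  -3  -7  -7  -7  -6  -5]
 [ -5  -8  -5  -7  -7  -9  -8   6  -4  -7  -7  -8  -8  -4  -5  -7]
 [ -8  -5  -7  -6  -8  -7  -9  -6  -6  -7  -8  -8  -6 -10  -8 -14]
 [-14 -11  -5  -9  -8  -6  -8  -7  -8  -6  -7 -10 -12 -14 -14 -14]
 [-15 -15 -11  -7  -7  -7  -6  -7  -9 -11 -13 -12 -14 -15 -15 -14]]
```

>>> apply_moves --targets '[[[0.04, 0.005, 0.1, 0, 0, 0, 0], [0.088, 0.012, 0.22, 0, 0, 0, 0], [0.088, 0.012, 0.32, 0, 0, 0, 0], [0.088, 0.012, 0.33, 0, 0, 0, 0], [0.088, 0.012, 0.33, 0, 0, 0, 0], [0.088, 0.012, 0.33, 0, 0, 0, 0]]]'

```text
time: 8.6
ee_pos: [0.6737, 0.1728, 0.1647]
tcp_rot: [0.001, 0.69, 0.724, 0.001]
wrist_force: [0.7, -0.0, -0.6]
width: 0.106
finger_force: 51.2
```

```bash
python3 - <<'E'
from h import *
show();t=shot('top');s=shot('side')
c=lambda d,x,y,w,h,W,H:cv2.resize(d['frame'][y:y+h,x:x+w,::-1],(W,H),interpolation=cv2.INTER_CUBIC)
cv2.imwrite('pics/c6.png',np.hstack([c(t,195,95,40,40,400,400),c(s,262,140,40,40,400,400)]))
plan([(.6725,.1722,.162,.047),(.6725,.1722,.129,.047)])
E
```

```text
t 8.6 p [0.6737 0.1728 0.1647] phi 0.0478 tilt [0.0023 0.0003] F [ 0.7 -0.  -0.6] T [-0.01  0.03  0.02] w 0.106 ff 51.2
[-0.003, -0.005, 0.013, 0.001, -0.0, 0.0] dist mm 3 deg 0
[-0.003, -0.006, 0.178, 0.001, -0.0, 0.0] dist mm 36 deg 0
```

View pics/c6.png

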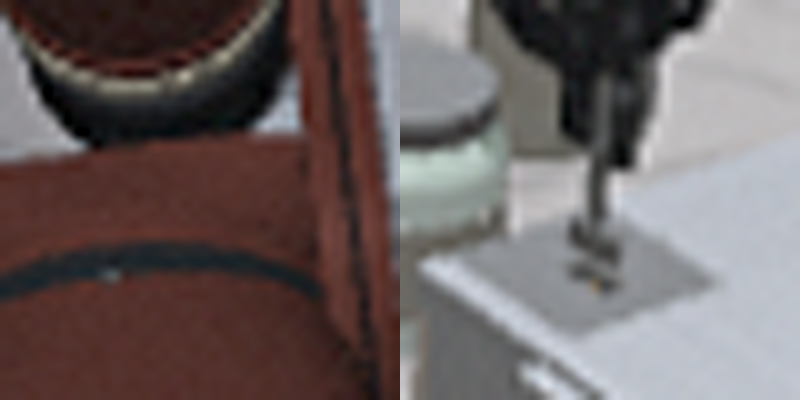

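The side crop shows the bit at (281,164), directly above the slot at (281,167) and laterally aligned. Descending.

>>> apply_moves --targets '[[[0, -0.003, 0.03, 0, 0, 0, 0], [0, -0.003, 0.06, 0, 0, 0, 0], [0, -0.003, 0.09, 0, 0, 0, 0], [0, -0.003, 0.11, 0, 0, 0, 0], [0, -0.003, 0.11, 0, 0, 0, 0]]]'

```text
time: 9.32
ee_pos: [0.6727, 0.1729, 0.1408]
tcp_rot: [0.0, 0.69, 0.724, 0.0]
wrist_force: [6.3, 1.5, -4.5]
width: 0.106
finger_force: 50.8
```

```bash
python3 - <<'E'
from h import *
show()
E
```

```text
t 9.32 p [0.6727 0.1729 0.1408] phi 0.048 tilt [0.001  0.0002] F [ 6.3  1.5 -4.5] T [ 0.15 -1.28 -0.  ] w 0.106 ff 50.8
```

The key is in the slot (tip about 14 mm deep), and the side force points +x. I'll shift about 1.5 mm that way and continue down.

>>> apply_moves --targets '[[[0, 0.007, 0.02, 0, 0, 0, 0], [0, 0.009, 0.04, 0, 0, 0, 0], [0, 0.009, 0.06, 0, 0, 0, 0], [0, 0.009, 0.075, 0, 0, 0, 0], [0, 0.009, 0.075, 0, 0, 0, 0]]]'

```text
time: 9.95
ee_pos: [0.6741, 0.1729, 0.1292]
tcp_rot: [0.0, 0.69, 0.724, 0.0]
wrist_force: [-5.7, -0.9, 12.7]
width: 0.108
finger_force: 53.6
```

```bash
python3 - <<'E'
from h import *
show()
E
```

```text
t 9.95 p [0.6741 0.1729 0.1292] phi 0.0482 tilt [ 0.0003 -0.0002] F [-5.7 -0.9 12.7] T [-0.23  1.28  0.  ] w 0.108 ff 53.6
```

Fully home: it stopped at z = 0.129 with 13 N. Turning clockwise 1.5 rad.

>>> apply_moves --targets '[[[0, -0.004, 0, 0, 0, 0.05, 0], [0, -0.004, 0, 0, 0, 0.1, 0], [0, -0.004, 0, 0, 0, 0.15, 0], [0, -0.004, 0, 0, 0, 0.2, 0], [0, -0.004, 0, 0, 0, 0.25, 0], [0, -0.004, 0, 0, 0, 0.3, 0], [0, -0.004, 0, 0, 0, 0.35, 0], [0, -0.004, 0, 0, 0, 0.4, 0], [0, -0.004, 0, 0, 0, 0.44, 0], [0, -0.004, 0, 0, 0, 0.48, 0], [0, -0.004, 0, 0, 0, 0.48, 0]]]'

```text
time: 11.32
ee_pos: [0.6735, 0.1743, 0.1292]
tcp_rot: [-0.001, 0.998, 0.055, 0.001]
wrist_force: [-4.4, 2.3, 11.8]
width: 0.106
finger_force: 53.5
```

```bash
python3 - <<'E'
from h import *
show()
E
```

```text
t 11.32 p [0.6735 0.1743 0.1292] phi -1.4597 tilt [0.0014 0.0016] F [-4.4  2.3 11.8] T [0.45 0.92 0.39] w 0.106 ff 53.5
```

>>> apply_moves --targets '[[[0, 0, 0, 0, 0, 0, 0.4], [0, 0, 0, 0, 0, 0, 0.4], [0, 0, 0, 0, 0, 0, 0.4], [0, 0, -0.15, 0, 0, 0, 0.4], [0, 0, -0.4, 0, 0, 0, 0.4], [0, 0, -0.48, 0, 0, 0, 0.4]]]'

```text
time: 12.08
ee_pos: [0.675, 0.173, 0.2265]
tcp_rot: [-0.0, 0.998, 0.055, 0.003]
wrist_force: [-0.1, -0.2, 0.7]
width: 0.398
finger_force: 0.0
```

```bash
python3 - <<'E'
from h import *
show();t=shot('top','top_c');s=shot('side')
c=lambda d,x,y,w,h,W,H:cv2.resize(d['frame'][y:y+h,x:x+w,::-1],(W,H),interpolation=cv2.INTER_CUBIC)
cv2.imwrite('pics/c7.png',np.hstack([c(t,277,90,40,40,400,400),c(s,262,130,100,100,400,400)]))
I=cv2.imread('pics/top0.png').max(2);print(I[103:120,292:312])
print([onz(t,303,v,.152).round(4) for v in(107,108,109)])
E
```

```text
t 12.07 p [0.675  0.173  0.2265] phi -1.46 tilt [0.0058 0.0007] F [-0.1 -0.2  0.7] T [-0.01  0.05  0.03] w 0.398 ff 0.0
[[135 136 136 135 135 136 136 136 135 136 136 137 136 137 137 136 134 136
  130 128]
 [134 133 137 137 134 132 135 134 136 137 136 139 140 141 137 136 136 134
  129 128]
 [135 135 135 135 135 135 140 141 146 149 149 137 113 116 114 125 140 135
  130 127]
 [136 135 133 133 138 143 138 102  59  64  61  59  46  48  45  75 119 134
  130 126]
 [133 132 136 138 134 101  61  34  14  13  21  18  16  17   8  70 126 141
  135 127]
 [138 139 137 141 128  64   6  18  29  28  24  25  22  28  21  49 109 141
  132 126]
 [139 139 138 140 132  95  58  15  25  33  32  27  29  31  25  48 104 141
  134 127]
 [137 128 130 131 135 117  53  10  24  15  23  19  17  15   8  52 113 139
  133 127]
 [ 87  90  91  90  95  86  41   9   7  14  17  15  15   5   4  73 127 138
  132 130]
 [ 76  85  87  90  90  87  58   1  15  11   6   6  16  18   8  77 129 138
  133 130]
 [ 80  92  93  91  93  89  61   0   3   4   0   5   3   9  28  68 111 139
  133 128]
 [ 49  53  47  48  46  46  36  46  90 113 132 130  67  22  20  65 120 135
  134 130]
 [ 64  57  79  77  77  78  80 105 144 141 143 133 117 140 141 135 138 135
  132 130]
 [139 138 140 139 142 139 137 134 139 133 136 133 136 135 137 135 133 134
  133 130]
 [134 135 134 133 135 133 132 133 132 130 129 129 131 129 128 130 127 128
  126 130]
 [131 130 131 133 132 133 133 133 132 134 133 134 135 134 135 135 136 135
  132 130]
 [135 136 134 135 134 134 133 134 131 135 138 135 133 133 135 133 133 134
  133 129]]
[array([ 0.708 , -0.1051,  0.152 ]), array([ 0.7046, -0.105 ,  0.152 ]), array([ 0.7013, -0.1049,  0.152 ])]
```

View pics/c7.png

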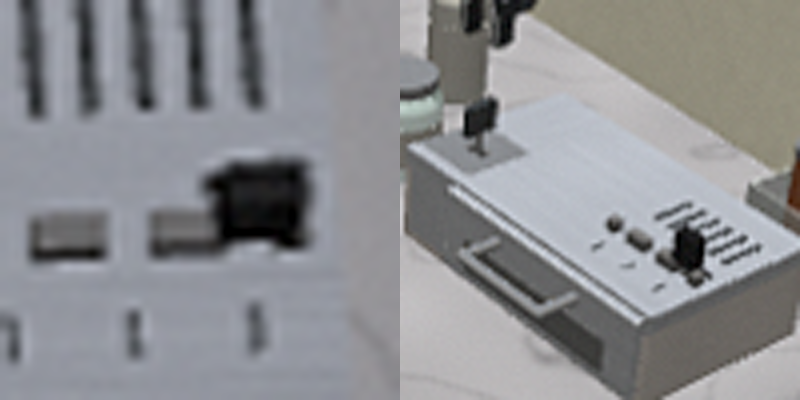

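The crops show the key standing turned in the lock, and the knob's top face centred near (303,108.3) in the top view, which gives a knob position of about (0.7035, -0.105). Going to it.

```bash
python3 - <<'E'
from h import *
plan([(.69,.03,.22,.047)])
plan([(.7035,-.105,.19,.047),(.7035,-.105,.122,.047)],(.69,.03,.22,.047))
plan([(.7035,-.105,.140,.047),(.7035-.08*np.sin(.047),-.105+.08*np.cos(.047),.140,.047)],(.7035,-.105,.122,.047))
E
```

```text
[-0.003, 0.719, 0.025, 0.001, -0.001, -0.48] dist mm 144 deg 86
[-0.677, 0.036, 0.15, 0.0, 0.0, 0.0] dist mm 139 deg 0
[-0.677, 0.036, 0.49, 0.0, 0.0, 0.0] dist mm 167 deg 0
[0.0, 0.0, -0.09, 0.0, 0.0, 0.0] dist mm 18 deg 0
[0.4, 0.0, -0.09, 0.0, 0.0, 0.0] dist mm 82 deg 0
```

>>> apply_moves --targets '[[[0, 0.2, 0.025, 0, 0, -0.05, 0.5], [0, 0.45, 0.025, 0, 0, -0.1, 0.5], [0, 0.72, 0.025, 0, 0, -0.15, 0.5], [0, 0.72, 0.025, 0, 0, -0.2, 0.5], [0, 0.72, 0.025, 0, 0, -0.25, 0.5], [0, 0.72, 0.025, 0, 0, -0.3, 0.5], [0, 0.72, 0.025, 0, 0, -0.35, 0.5], [0, 0.72, 0.025, 0, 0, -0.42, 0.5], [0, 0.72, 0.025, 0, 0, -0.48, 0.5], [0, 0.72, 0.025, 0, 0, -0.48, 0.5]]]'

```text
time: 13.42
ee_pos: [0.688, 0.0298, 0.2145]
tcp_rot: [-0.001, 0.69, 0.724, -0.001]
wrist_force: [0.3, -0.0, -0.2]
width: 0.499
finger_force: 0.0
```

>>> apply_moves --targets '[[[-0.25, 0.015, 0.05, 0, 0, 0, 0.5], [-0.5, 0.03, 0.1, 0, 0, 0, 0.5], [-0.677, 0.036, 0.15, 0, 0, 0, 0.5], [-0.677, 0.036, 0.15, 0, 0, 0, 0.5], [-0.677, 0.036, 0.15, 0, 0, 0, 0.5]]]'

```text
time: 14.05
ee_pos: [0.7024, -0.1045, 0.1863]
tcp_rot: [-0.001, 0.691, 0.723, -0.0]
wrist_force: [0.6, 0.3, -0.4]
width: 0.5
finger_force: 0.0
```

```bash
python3 - <<'E'
from h import *
show();plan([(.7035,-.105,.122,.047)]);t=shot('top');s=shot('side')
c=lambda d,x,y,w,h,W,H:cv2.resize(d['frame'][y:y+h,x:x+w,::-1],(W,H),interpolation=cv2.INTER_CUBIC)
cv2.imwrite('pics/c8.png',np.hstack([c(t,277,90,40,40,400,400),c(s,305,150,60,60,400,400)]))
E
```

```text
t 14.05 p [ 0.7024 -0.1045  0.1863] phi 0.0463 tilt [-0.0014  0.001 ] F [ 0.6  0.3 -0.4] T [-0.03  0.02  0.03] w 0.5 ff 0.0
[-0.003, 0.006, 0.322, -0.0, -0.0, -0.0] dist mm 64 deg 0
```

View pics/c8.png

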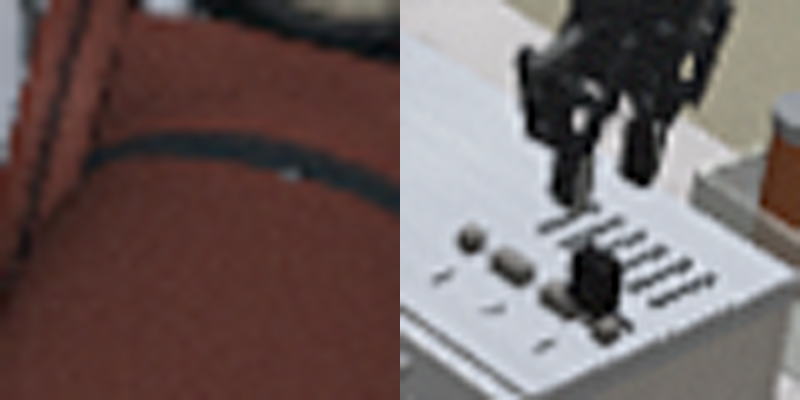

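The fingers straddle the knob in the side crop (knob at about (334,187)). Descending, gripping and lifting 18 mm.

>>> apply_moves --targets '[[[-0.003, 0.005, 0.16, 0, 0, 0, 0.5], [-0.003, 0.005, 0.3, 0, 0, 0, 0.5], [-0.003, 0.005, 0.32, 0, 0, 0, 0.5], [-0.003, 0.005, 0.32, 0, 0, 0, 0], [-0.003, 0.005, 0.32, 0, 0, 0, 0], [-0.003, 0.005, 0.32, 0, 0, 0, 0], [-0.003, 0.005, 0.32, 0, 0, 0, 0], [-0.003, 0.005, 0.27, 0, 0, 0, 0], [-0.003, 0.005, 0.23, 0, 0, 0, 0], [-0.003, 0.005, 0.23, 0, 0, 0, 0]]]'

```text
time: 15.4
ee_pos: [0.705, -0.1058, 0.1425]
tcp_rot: [0.001, 0.69, 0.724, 0.001]
wrist_force: [7.5, -0.1, -1.5]
width: 0.178
finger_force: 51.5
```

```bash
python3 - <<'E'
from h import *
show()
E
```

```text
t 15.4 p [ 0.705  -0.1058  0.1425] phi 0.048 tilt [ 0.0029 -0.0005] F [ 7.5 -0.1 -1.5] T [ 0.06 -1.05  0.12] w 0.178 ff 51.5
```

>>> apply_moves --targets '[[[0.1, 0.008, 0, 0, 0, 0, 0], [0.2, 0.008, 0, 0, 0, 0, 0], [0.3, 0.008, 0, 0, 0, 0, 0], [0.4, 0.008, 0, 0, 0, 0, 0], [0.4, 0.008, 0, 0, 0, 0, 0], [0.4, 0.008, 0, 0, 0, 0, 0]]]'

```text
time: 16.15
ee_pos: [0.7009, -0.025, 0.1408]
tcp_rot: [-0.001, 0.69, 0.724, -0.0]
wrist_force: [-2.7, 0.8, -0.4]
width: 0.178
finger_force: 51.5
```

```bash
python3 - <<'E'
from h import *
show()
E
```

```text
t 16.15 p [ 0.7009 -0.025   0.1408] phi 0.0486 tilt [-0.002   0.0008] F [-2.7  0.8 -0.4] T [0.13 0.45 0.03] w 0.178 ff 51.5
```

>>> apply_moves --targets '[[[0, 0, 0.03, 0, 0, 0, 0], [0, 0, 0.06, 0, 0, 0, 0], [0, 0, 0.09, 0, 0, 0, 0], [0, 0, 0.1, 0, 0, 0, 0], [0, 0, 0.1, 0, 0, 0, 0]]]'

```text
time: 16.77
ee_pos: [0.7013, -0.0266, 0.1251]
tcp_rot: [0.0, 0.69, 0.724, -0.001]
wrist_force: [-15.5, -0.2, 19.5]
width: 0.176
finger_force: 54.5
```

```bash
python3 - <<'E'
from h import *
show()
E
```

```text
t 16.77 p [ 0.7013 -0.0266  0.1251] phi 0.0477 tilt [-0.0007 -0.0012] F [-15.5  -0.2  19.5] T [0.07 2.86 0.1 ] w 0.176 ff 54.5
```

>>> apply_moves --targets '[[[0, 0, -0.01, 0, 0, 0, 0.4], [0, 0, -0.01, 0, 0, 0, 0.5], [0, 0, -0.01, 0, 0, 0, 0.5], [0, 0, -0.25, 0, 0, 0, 0.5], [0, 0, -0.45, 0, 0, 0, 0.5], [-0.4, -0.9, -0.5, 0, 0, 0, 0.5], [-0.4, -0.9, -0.5, 0, 0, 0, 0.5], [-0.4, -0.9, -0.5, 0, 0, 0, 0.5], [-0.4, -0.9, -0.5, 0, 0, 0, 0.5]]]'

```text
time: 17.9
ee_pos: [0.5229, -0.1153, 0.2208]
tcp_rot: [-0.0, 0.691, 0.723, -0.0]
wrist_force: [0.3, 0.4, -0.2]
width: 0.502
finger_force: 0.0
```

```bash
python3 - <<'E'
from h import *
show();t=shot('top','top_d');s=shot('side','side_d')
c=lambda d,x,y,w,h,W,H:cv2.resize(d['frame'][y:y+h,x:x+w,::-1],(W,H),interpolation=cv2.INTER_CUBIC)
cv2.imwrite('pics/c9.png',np.hstack([c(t,195,65,125,100,450,360),c(s,305,150,60,60,350,360)]))
plan([(.578,-.001,.20,.047),(.578,-.001,.061,.047)])
E
```

```text
t 17.9 p [ 0.5229 -0.1153  0.2208] phi 0.0456 tilt [-0.0012 -0.0001] F [ 0.3  0.4 -0.2] T [ 0.02 -0.06  0.05] w 0.502 ff 0.0
[0.557, 0.289, 0.108, 0.0, 0.0, -0.0] dist mm 127 deg 0
[0.557, 0.288, 0.803, 0.0, 0.0, -0.0] dist mm 204 deg 0
```

View pics/c9.png

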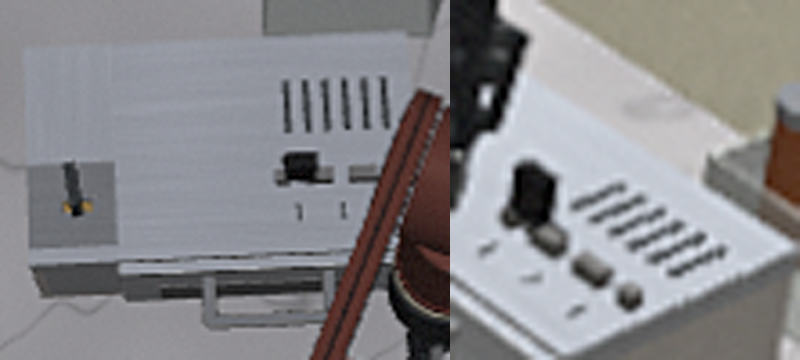

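The vent knob stands in the notch nearest the lock and is down; the key is turned in the lock. Next, the drawer bar at about (0.576, 0, 0.08).

>>> apply_moves --targets '[[[0.3, 0.15, 0.1, 0, 0, 0, 0.35], [0.557, 0.278, 0.2, 0, 0, 0, 0.35], [0.557, 0.278, 0.3, 0, 0, 0, 0.35], [0.557, 0.278, 0.5, 0, 0, 0, 0.35], [0.557, 0.278, 0.7, 0, 0, 0, 0.35], [0.557, 0.278, 0.8, 0, 0, 0, 0.35], [0.557, 0.278, 0.8, 0, 0, 0, 0], [0.557, 0.278, 0.8, 0, 0, 0, 0], [0.557, 0.278, 0.8, 0, 0, 0, 0], [0.557, 0.278, 0.8, 0, 0, 0, 0]]]'

```text
time: 19.25
ee_pos: [0.5747, 0.0003, 0.0601]
tcp_rot: [-0.001, 0.69, 0.724, -0.0]
wrist_force: [1.3, 2.7, -22.2]
width: 0.121
finger_force: 48.4
```

```bash
python3 - <<'E'
from h import *
show()
E
```

```text
t 19.25 p [5.747e-01 3.000e-04 6.010e-02] phi 0.048 tilt [-0.0023  0.001 ] F [  1.3   2.7 -22.2] T [ 0.5  -0.36  0.11] w 0.121 ff 48.4
```

>>> apply_moves --targets '[[[0, -0.06, 0.005, 0, 0, 0, 0], [0, -0.14, 0.008, 0, 0, 0, 0], [0, -0.22, 0.008, 0, 0, 0, 0], [0, -0.32, 0.008, 0, 0, 0, 0], [0, -0.42, 0.008, 0, 0, 0, 0], [0, -0.52, 0.008, 0, 0, 0, 0], [0, -0.62, 0.008, 0, 0, 0, 0], [0, -0.7, 0.008, 0, 0, 0, 0], [0, -0.75, 0.008, 0, 0, 0, 0], [0, -0.76, 0.008, 0, 0, 0, 0], [0, -0.76, 0.008, 0, 0, 0, 0]]]'

```text
time: 20.62
ee_pos: [0.4255, -0.0081, 0.0601]
tcp_rot: [0.002, 0.69, 0.724, 0.001]
wrist_force: [8.0, -0.6, -25.9]
width: 0.121
finger_force: 50.2
```

```bash
python3 - <<'E'
from h import *
show()
E
```

```text
t 20.62 p [ 0.4255 -0.0081  0.0601] phi 0.0476 tilt [ 0.0045 -0.0008] F [  8.   -0.6 -25.9] T [-0.05 -1.28  0.07] w 0.121 ff 50.2
```

The drawer moved 149 mm and sits at its stop. Releasing, then re-measuring the jars and the drawer.

>>> apply_moves --targets '[[[0, 0.01, 0, 0, 0, 0, 0.35], [0, 0.01, 0, 0, 0, 0, 0.4], [0, 0.01, -0.2, 0, 0, 0, 0.4], [0, 0.01, -0.5, 0, 0, 0, 0.6], [0, 0.01, -0.75, 0, 0, 0, 0.9], [0, 0.01, -0.75, 0, 0, 0, 1]]]'

```text
time: 21.38
ee_pos: [0.4301, -0.0083, 0.2166]
tcp_rot: [0.006, 0.69, 0.724, 0.003]
wrist_force: [-0.1, -0.9, 0.1]
width: 0.985
finger_force: 0.0
```

```bash
python3 - <<'E'
from h import *
show();t=shot('top','top_e');s=shot('side','side_e')
g=cv2.cvtColor(t['frame'],cv2.COLOR_RGB2GRAY)
for n,(u,v) in dict(j0=(178,154),j1=(151,193),j2=(197,190),j3=(368,200)).items():
    x0,y0=u-14,v-14;c=cv2.resize(g[y0:y0+28,x0:x0+28],None,fx=8,fy=8,interpolation=cv2.INTER_CUBIC)
    h=cv2.HoughCircles(cv2.GaussianBlur(c,(9,9),0),cv2.HOUGH_GRADIENT,1,30,param1=60,param2=12,minRadius=60,maxRadius=90)
    if h is not None:
        a,b,r=h[0,0];p=((a+.5)/8-.5+x0,(b+.5)/8-.5+y0);print(n,np.round(p,1),'rpx',r/8,onz(t,*p,.06).round(4))
o=np.zeros((384,800,3),np.uint8)
o[:384,:480]=cv2.resize(t['frame'][100:260,120:320,::-1],(480,384));o[:256,480:]=cv2.resize(s['frame'][130:250,180:330,::-1],(320,256))
cv2.imwrite('pics/c10.png',o)
E
```

```text
t 21.38 p [ 0.4301 -0.0083  0.2166] phi 0.0482 tilt [ 0.0126 -0.0028] F [-0.1 -0.9  0.1] T [0.07 0.03 0.04] w 0.985 ff 0.0
j0 [177.8 154.4] rpx 8.425 [0.5754 0.3026 0.06  ]
j1 [152.9 195. ] rpx 9.7 [0.4383 0.3785 0.06  ]
j2 [196.2 190.6] rpx 9.3 [0.4536 0.2374 0.06  ]
j3 [367.6 200. ] rpx 8.7 [ 0.4253 -0.3221  0.06  ]
```

View pics/c10.png

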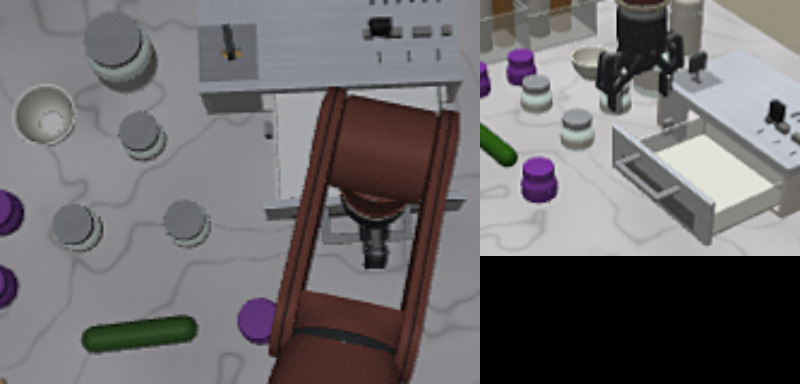

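The drawer is open and the white interior empty; left jar lids are at (178,154), (151,194) and (197,192). Jar 2 goes first, gripped across the unit's y.

```bash
cat >> h.py <<'E'
O=np.array([.629,.0025]);YW=.0475
def cab(x,y):
    c,s=np.cos(YW),np.sin(YW);return O+np.array([c*x-s*y,s*x+c*y])
F=1.618
E
python3 - <<'E'
from h import *
plan([(.45,.12,.22,F)])
plan([(.452,.236,.15,F),(.452,.236,.028,F)],(.45,.12,.22,F))
for a in(-.039,-.109):
    for b in(.057,-.057): print(a,b,cab(a,b).round(4))
E
```

```text
[0.632, 0.145, -0.043, 0.001, 0.001, -0.5] dist mm 130 deg 90
[-0.037, 0.579, 0.35, 0.0, 0.0, 0.0] dist mm 135 deg 0
[-0.037, 0.579, 0.96, 0.0, 0.0, 0.0] dist mm 224 deg 0
-0.039 0.057 [0.5873 0.0576]
-0.039 -0.057 [ 0.5928 -0.0563]
-0.109 0.057 [0.5174 0.0543]
-0.109 -0.057 [ 0.5228 -0.0596]
```

>>> apply_moves --targets '[[[0.15, 0.03, -0.04, 0, 0, -0.05, 1], [0.35, 0.08, -0.04, 0, 0, -0.1, 1], [0.63, 0.145, -0.04, 0, 0, -0.15, 1], [0.63, 0.145, -0.04, 0, 0, -0.2, 1], [0.63, 0.145, -0.04, 0, 0, -0.25, 1], [0.63, 0.145, -0.04, 0, 0, -0.3, 1], [0.63, 0.145, -0.04, 0, 0, -0.36, 1], [0.63, 0.145, -0.04, 0, 0, -0.42, 1], [0.63, 0.145, -0.04, 0, 0, -0.48, 1], [0.63, 0.145, -0.04, 0, 0, -0.5, 1], [0.63, 0.145, -0.04, 0, 0, -0.5, 1]]]'

```text
time: 22.85
ee_pos: [0.4482, 0.1197, 0.2163]
tcp_rot: [-0.001, -0.024, 1.0, -0.0]
wrist_force: [0.9, -0.5, -0.4]
width: 0.998
finger_force: 0.0
```

>>> apply_moves --targets '[[[-0.02, 0.25, 0.15, 0, 0, 0, 1], [-0.037, 0.5, 0.3, 0, 0, 0, 1], [-0.037, 0.58, 0.4, 0, 0, 0, 1], [-0.037, 0.58, 0.4, 0, 0, 0, 1], [-0.037, 0.58, 0.4, 0, 0, 0, 1]]]'

```text
time: 23.48
ee_pos: [0.451, 0.2355, 0.138]
tcp_rot: [0.0, -0.024, 1.0, -0.0]
wrist_force: [-0.8, -0.4, 0.6]
width: 1.002
finger_force: 0.0
```

```bash
python3 - <<'E'
from h import *
show();plan([(.452,.236,.028,F),(.452,.236,.185,F)]);s=shot('side','side_f')
cv2.imwrite('pics/c11.png',cv2.resize(s['frame'][130:230,180:280,::-1],(500,500)))
E
```

```text
t 23.48 p [0.451  0.2355 0.138 ] phi 1.6182 tilt [ 0.     -0.0004] F [-0.8 -0.4  0.6] T [-0.02 -0.07  0.01] w 1.002 ff 0.0
[-0.005, 0.002, 0.55, -0.0, 0.0, 0.0] dist mm 110 deg 0
[-0.005, 0.002, -0.235, -0.0, 0.0, 0.0] dist mm 47 deg 0
```

View pics/c11.png

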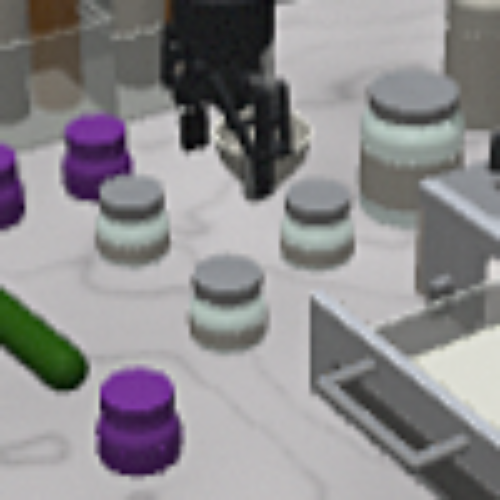

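The jars are narrower at the lid and widest low down, so I'll grip the glass body lower (TCP 18 mm above the base). The gripper is centred above jar 2 (crop (228,290)).

>>> apply_moves --targets '[[[0, 0, 0.2, 0, 0, 0, 1], [0, 0, 0.4, 0, 0, 0, 1], [0, 0, 0.55, 0, 0, 0, 1], [0, 0, 0.6, 0, 0, 0, 1], [0, 0, 0.6, 0, 0, 0, 1], [0, 0, 0.6, 0, 0, 0, 0.4], [0, 0, 0.6, 0, 0, 0, 0.4], [0, 0, 0.6, 0, 0, 0, 0.4], [0, 0, 0.6, 0, 0, 0, 0.4], [0, 0, 0.57, 0, 0, 0, 0.4], [0, 0, 0.5, 0, 0, 0, 0.4]]]' --squeeze 40

```text
time: 24.9
ee_pos: [0.4502, 0.2358, 0.038]
tcp_rot: [-0.001, -0.024, 1.0, -0.0]
wrist_force: [-0.8, 0.1, -0.7]
width: 0.692
finger_force: 43.4
```

```bash
python3 - <<'E'
from h import *
show();plan([(.451,.2355,.19,F),(.50,.10,.19,F)])
plan([(*cab(-.043,.057),.185,F),(*cab(-.043,.057),.037,F)],(.50,.10,.19,F))
E
```

```text
t 24.9 p [0.4502 0.2358 0.038 ] phi 1.619 tilt [-0.0012 -0.0004] F [-0.8  0.1 -0.7] T [ 0.02  0.03 -0.03] w 0.692 ff 43.4
[-0.003, -0.002, -0.76, -0.0, -0.0, 0.0] dist mm 152 deg 0
[-0.215, -0.691, -0.76, -0.0, -0.0, 0.0] dist mm 210 deg 0
[-0.406, -0.232, 0.025, 0.0, 0.0, 0.0] dist mm 94 deg 0
[-0.406, -0.232, 0.765, 0.0, 0.0, 0.0] dist mm 179 deg 0
```

>>> apply_moves --targets '[[[0, 0, -0.2, 0, 0, 0, 0.4], [0, 0, -0.45, 0, 0, 0, 0.4], [0, 0, -0.76, 0, 0, 0, 0.4], [-0.03, -0.15, -0.76, 0, 0, 0, 0.4], [-0.1, -0.4, -0.76, 0, 0, 0, 0.4], [-0.215, -0.69, -0.76, 0, 0, 0, 0.4], [-0.215, -0.69, -0.76, 0, 0, 0, 0.4]]]'

```text
time: 25.78
ee_pos: [0.5018, 0.0966, 0.1909]
tcp_rot: [0.001, -0.021, 1.0, -0.001]
wrist_force: [-0.5, 1.0, -1.5]
width: 0.686
finger_force: 43.9
```

>>> apply_moves --targets '[[[-0.2, -0.12, 0.02, 0, 0, 0, 0.4], [-0.406, -0.232, 0.05, 0, 0, 0, 0.4], [-0.406, -0.232, 0.1, 0, 0, 0, 0.4], [-0.406, -0.232, 0.1, 0, 0, 0, 0.4]]]'

```text
time: 26.28
ee_pos: [0.582, 0.0587, 0.1684]
tcp_rot: [-0.002, -0.024, 1.0, 0.0]
wrist_force: [0.1, 1.1, -1.7]
width: 0.688
finger_force: 43.9
```

```bash
python3 - <<'E'
from h import *
show();plan([(*cab(-.043,.057),.037,F)]);s=shot('side','side_g')
cv2.imwrite('pics/c12.png',cv2.resize(s['frame'][130:230,220:320,::-1],(500,500)))
E
```

```text
t 26.27 p [0.582  0.0587 0.1684] phi 1.6192 tilt [-0.0036  0.0006] F [ 0.1  1.1 -1.7] T [-0.02 -0.02  0.02] w 0.688 ff 43.9
[-0.009, -0.007, 0.657, 0.0, -0.001, 0.0] dist mm 131 deg 0
```

View pics/c12.png

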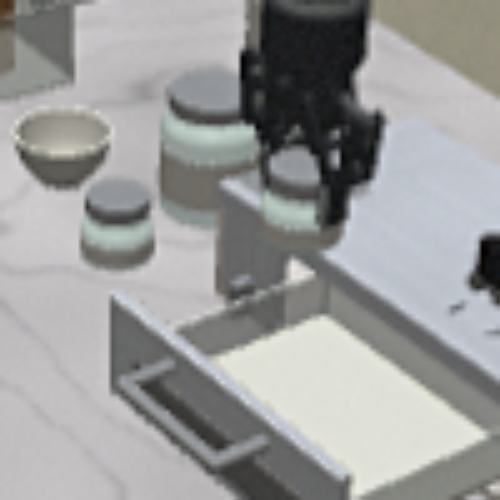

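The jar hangs upright from the fingers above the back-left place. That was my 14th picture, so from here I check by numbers only. Lowering.

>>> apply_moves --targets '[[[-0.009, -0.007, 0.2, 0, 0, 0, 0.4], [-0.009, -0.007, 0.4, 0, 0, 0, 0.4], [-0.009, -0.007, 0.55, 0, 0, 0, 0.4], [-0.009, -0.007, 0.61, 0, 0, 0, 0.4], [-0.009, -0.007, 0.64, 0, 0, 0, 0.4], [-0.009, -0.007, 0.655, 0, 0, 0, 0.4]]]'

```text
time: 27.08
ee_pos: [0.5865, 0.0567, 0.04]
tcp_rot: [0.001, -0.024, 1.0, -0.0]
wrist_force: [-0.2, -0.0, -1.9]
width: 0.688
finger_force: 43.9
```

```bash
python3 - <<'E'
from h import *
show()
E
```

```text
t 27.07 p [0.5865 0.0567 0.04  ] phi 1.6192 tilt [ 0.0022 -0.    ] F [-0.2 -0.  -1.9] T [-0.02 -0.05 -0.01] w 0.688 ff 43.9
```

>>> apply_moves --targets '[[[0, -0.005, 0.01, 0, 0, 0, 0.4], [0, -0.01, 0.018, 0, 0, 0, 0.4], [0, -0.01, 0.018, 0, 0, 0, 0.4], [0, -0.01, 0.018, 0, 0, 0, 0.83], [0, -0.01, 0.018, 0, 0, 0, 0.83], [0, -0.01, 0.018, 0, 0, 0, 0.83], [0, -0.01, -0.1, 0, 0, 0, 0.83], [0, -0.01, -0.4, 0, 0, 0, 0.9], [0, -0.01, -0.75, 0, 0, 0, 1]]]'

```text
time: 28.2
ee_pos: [0.5848, 0.0543, 0.1817]
tcp_rot: [-0.001, -0.024, 1.0, 0.0]
wrist_force: [0.7, -0.4, -0.1]
width: 1.001
finger_force: 0.0
```

```bash
cat >> h.py <<'E'
def lid(d,u,v,z=.06,w=16):
    g=cv2.cvtColor(d['frame'],cv2.COLOR_RGB2GRAY);x0,y0=int(u)-w,int(v)-w
    c=cv2.resize(g[y0:y0+2*w,x0:x0+2*w],None,fx=8,fy=8,interpolation=cv2.INTER_CUBIC)
    h=cv2.HoughCircles(cv2.GaussianBlur(c,(9,9),0),cv2.HOUGH_GRADIENT,1,30,param1=60,param2=12,minRadius=60,maxRadius=90)
    if h is None: return None
    a,b,r=h[0,0];p=((a+.5)/8-.5+x0,(b+.5)/8-.5+y0);return np.round(p,1),r/8,onz(d,*p,z).round(4)
E
python3 - <<'E'
from h import *
show();t=shot('top','top_h')
for z,p in((.06,(178,154)),(.06,(151.4,193.6)),(.078,proj(t,(*cab(-.043,.057),.078)))): print(p,lid(t,*p,z))
plan([(.53,.2,.2,F),(.576,.301,.15,F)])
plan([(.576,.301,.10,F),(.576,.301,.018,F)],(.53,.2,.2,F))
E
```

```text
t 28.2 p [0.5848 0.0543 0.1817] phi 1.6187 tilt [-0.0024 -0.    ] F [ 0.7 -0.4 -0.1] T [ 0.02 -0.07 -0.02] w 1.001 ff 0.0
(178, 154) (array([177.8, 154.4], dtype=float32), np.float32(8.55), array([0.5754, 0.3026, 0.06  ]))
(151.4, 193.6) (array([152.6, 194.9], dtype=float32), np.float32(9.9875), array([0.4387, 0.3793, 0.06  ]))
[251.70427078 150.95693057] (array([252.5, 150.2], dtype=float32), np.float32(8.5), array([0.5858, 0.0548, 0.078 ]))
[0.265, 0.743, -0.041, -0.0, 0.004, 0.0] dist mm 158 deg 1
[0.014, 1.236, 0.212, -0.0, 0.004, 0.0] dist mm 251 deg 1
[-0.254, 0.494, 0.5, 0.0, 0.0, 0.0] dist mm 149 deg 0
[-0.254, 0.494, 0.91, 0.0, 0.0, 0.0] dist mm 213 deg 0
```

```bash
python3 - <<'E'
from h import *
t=shot('top')
print(onz(t,167.9,114.6,.115),onz(t,137.5,146.5,.05))
E
```

```text
[0.69377389 0.32981622 0.115     ] [0.60495616 0.44090503 0.05      ]
```

>>> apply_moves --targets '[[[0.08, 0.2, -0.04, 0, 0, 0, 1], [0.18, 0.5, -0.04, 0, 0, 0, 1], [0.265, 0.743, -0.04, 0, 0, 0, 1], [0.265, 0.743, -0.04, 0, 0, 0, 1]]]'

```text
time: 28.8
ee_pos: [0.524, 0.2032, 0.1889]
tcp_rot: [-0.0, -0.026, 1.0, 0.0]
wrist_force: [0.7, -0.3, -0.3]
width: 1.002
finger_force: 0.0
```

>>> apply_moves --targets '[[[-0.12, 0.25, 0.1, 0, 0, 0, 1], [-0.25, 0.494, 0.2, 0, 0, 0, 1], [-0.25, 0.494, 0.4, 0, 0, 0, 1], [-0.25, 0.494, 0.5, 0, 0, 0, 1], [-0.25, 0.494, 0.5, 0, 0, 0, 1]]]'

```text
time: 29.42
ee_pos: [0.5695, 0.2997, 0.0868]
tcp_rot: [-0.002, -0.023, 1.0, -0.001]
wrist_force: [-1.0, -0.6, -0.3]
width: 0.997
finger_force: 0.0
```

```bash
python3 - <<'E'
from h import *
show();plan([(.575,.301,.018,F)])
E
```

```text
t 29.43 p [0.5695 0.2997 0.0868] phi 1.6178 tilt [-0.0043 -0.0019] F [-1.  -0.6 -0.3] T [0.02 0.02 0.02] w 0.997 ff 0.0
[-0.029, 0.006, 0.344, -0.001, -0.001, -0.0] dist mm 69 deg 0
```

>>> apply_moves --targets '[[[-0.027, 0.006, 0.1, 0, 0, 0, 1], [-0.027, 0.006, 0.25, 0, 0, 0, 1], [-0.027, 0.006, 0.34, 0, 0, 0, 1], [-0.027, 0.006, 0.34, 0, 0, 0, 1], [-0.027, 0.006, 0.34, 0, 0, 0, 0.4], [-0.027, 0.006, 0.34, 0, 0, 0, 0.4], [-0.027, 0.006, 0.34, 0, 0, 0, 0.4], [-0.027, 0.006, 0.34, 0, 0, 0, 0.4], [-0.027, 0.006, 0.28, 0, 0, 0, 0.4], [-0.027, 0.006, 0, 0, 0, 0, 0.4], [-0.027, 0.006, -0.3, 0, 0, 0, 0.4], [-0.027, 0.006, -0.52, 0, 0, 0, 0.4]]]'

```text
time: 30.92
ee_pos: [0.5768, 0.3031, 0.1972]
tcp_rot: [0.002, -0.024, 1.0, 0.0]
wrist_force: [0.7, -0.3, -1.6]
width: 0.674
finger_force: 43.3
```

```bash
python3 - <<'E'
from h import *
show();plan([(.56,.13,.19,F)]);
plan([(.58,-.03,.19,F)],(.56,.13,.19,F));p=cab(-.043,-.057);print(p)
plan([(*p,.17,F),(*p,.037,F)],(.58,-.03,.19,F))
E
```

```text
t 30.93 p [0.5768 0.3031 0.1972] phi 1.619 tilt [0.0032 0.0011] F [ 0.7 -0.3 -1.6] T [-0.   -0.03 -0.02] w 0.674 ff 43.3
[0.126, -0.861, 0.035, 0.0, 0.001, 0.0] dist mm 174 deg 0
[-0.062, -0.804, 0.0, 0.0, 0.0, 0.0] dist mm 161 deg 0
[ 0.58875498 -0.05647744]
[-0.037, -0.134, 0.1, 0.0, 0.0, 0.0] dist mm 34 deg 0
[-0.037, -0.134, 0.765, 0.0, 0.0, 0.0] dist mm 156 deg 0
```

>>> apply_moves --targets '[[[0.03, -0.2, 0.03, 0, 0, 0, 0.4], [0.08, -0.5, 0.03, 0, 0, 0, 0.4], [0.126, -0.8, 0.03, 0, 0, 0, 0.4], [0.126, -0.86, 0.03, 0, 0, 0, 0.4]]]'

```text
time: 31.42
ee_pos: [0.5587, 0.1266, 0.1877]
tcp_rot: [0.0, -0.022, 1.0, -0.0]
wrist_force: [1.6, -0.0, -1.7]
width: 0.674
finger_force: 43.3
```

>>> apply_moves --targets '[[[-0.02, -0.25, 0, 0, 0, 0, 0.4], [-0.04, -0.55, 0, 0, 0, 0, 0.4], [-0.07, -0.8, 0, 0, 0, 0, 0.4], [-0.1, -0.934, 0.05, 0, 0, 0, 0.4], [-0.1, -0.934, 0.2, 0, 0, 0, 0.4], [-0.1, -0.934, 0.3, 0, 0, 0, 0.4], [-0.1, -0.934, 0.3, 0, 0, 0, 0.4]]]'

```text
time: 32.3
ee_pos: [0.5866, -0.0546, 0.1251]
tcp_rot: [-0.002, -0.024, 1.0, 0.001]
wrist_force: [-0.9, 0.1, -1.5]
width: 0.675
finger_force: 43.3
```

```bash
python3 - <<'E'
from h import *
show();p=cab(-.043,-.057);plan([(*p,.037,F)])
E
```

```text
t 32.3 p [ 0.5866 -0.0546  0.1251] phi 1.6197 tilt [-0.0043  0.0012] F [-0.9  0.1 -1.5] T [0.03 0.04 0.01] w 0.675 ff 43.3
[-0.012, -0.01, 0.44, 0.0, -0.001, 0.001] dist mm 88 deg 0
```

>>> apply_moves --targets '[[[-0.008, -0.01, 0.15, 0, 0, 0, 0.4], [-0.008, -0.01, 0.3, 0, 0, 0, 0.4], [-0.008, -0.01, 0.38, 0, 0, 0, 0.4], [-0.008, -0.01, 0.42, 0, 0, 0, 0.4], [-0.008, -0.01, 0.44, 0, 0, 0, 0.4], [-0.008, -0.01, 0.44, 0, 0, 0, 0.4]]]'

```text
time: 33.05
ee_pos: [0.5921, -0.0575, 0.0416]
tcp_rot: [0.002, -0.024, 1.0, -0.0]
wrist_force: [0.3, 1.7, 3.6]
width: 0.673
finger_force: 44.2
```

```bash
python3 - <<'E'
from h import *
show()
E
```

```text
t 33.05 p [ 0.5921 -0.0575  0.0416] phi 1.6189 tilt [ 0.0044 -0.0001] F [0.3 1.7 3.6] T [ 0.55 -0.14 -0.07] w 0.673 ff 44.2
```

>>> apply_moves --targets '[[[0, 0, 0, 0, 0, 0, 0.83], [0, 0, 0, 0, 0, 0, 0.83], [0, 0, 0, 0, 0, 0, 0.83], [0, 0, -0.1, 0, 0, 0, 0.83], [0, 0, -0.4, 0, 0, 0, 0.9], [0, 0, -0.75, 0, 0, 0, 1]]]'

```text
time: 33.8
ee_pos: [0.5894, -0.0576, 0.184]
tcp_rot: [-0.0, -0.024, 1.0, 0.0]
wrist_force: [1.1, -0.3, -0.3]
width: 0.998
finger_force: 0.0
```

```bash
python3 - <<'E'
from h import *
show();t=shot('top','top_i');s=shot('side','side_i')
for z,p in((.06,(151.4,193.6)),(.078,proj(t,(*cab(-.043,.057),.078))),(.078,proj(t,(*cab(-.043,-.057),.078))),(.06,(368,200.5))): print(p,lid(t,*p,z))
f=t['frame'].astype(int);print(f[184:206,140:164].mean(2).astype(int))
plan([(.52,.13,.2,F)]);plan([(.45,.30,.2,F)],(.52,.13,.2,F));plan([(.444,.383,.1,F),(.444,.383,.018,F)],(.45,.30,.2,F))
E
```

```text
t 33.8 p [ 0.5894 -0.0576  0.184 ] phi 1.6188 tilt [-0.0006  0.0001] F [ 1.1 -0.3 -0.3] T [ 0.06 -0.03 -0.02] w 0.998 ff 0.0
(151.4, 193.6) (array([152.9, 195. ], dtype=float32), np.float32(9.725), array([0.4383, 0.3785, 0.06  ]))
[251.70427078 150.95693057] (array([252.4, 149.6], dtype=float32), np.float32(8.5), array([0.5879, 0.0552, 0.078 ]))
[286.4245263 149.5763617] None
(368, 200.5) (array([365. , 201.9], dtype=float32), np.float32(9.75), array([ 0.4191, -0.3132,  0.06  ]))
[[150 152 150 151 153 152 152 150 149 136 135 147 152 153 152 151 151 148
  142 138 135 137 137 138]
 [150 151 151 151 152 153 155 133 126 118 116 124 106 142 158 155 151 141
  132 130 136 140 137 133]
 [148 150 149 152 156 136 112 113 115 117 114 112 113 112 124  85 135 135
  139 147 152 153 152 151]
 [147 148 150 154 135 113 117 117 116 115 116 116 117 118 116 115  59 122
  158 151 153 150 152 152]
 [147 150 152 136 115 114 115 116 116 117 119 117 116 116 117 119 115  82
  129 137 152 153 153 152]
 [149 151 146 116 114 117 117 116 116 117 115 116 117 115 117 116 116  67
  149 118 161 153 152 152]
 [147 150
[... 1124 characters left out ...]
134 109  64  81  82  57  60  45  86  92 156 151 140
  116  97  55 158 151 148]
 [148 146 143 133 125 120 132 150 153 158 127 156 158 158 152 150 133 140
   88  60 133 154 150 148]
 [150 149 146 144 139 134 127 106 115 136 143 141 140 140 127 140  87  55
  107 156 151 150 149 148]
 [149 148 149 147 146 142 139 135 132 141  90  93  87  92  85  62 108 108
  154 149 148 146 149 144]
 [147 149 149 148 146 147 145 140 136 133 136 139 124 126 131 153 154 154
  152 148 148 146 148 147]]
[0.33, 0.961, -0.046, -0.001, 0.005, 0.0] dist mm 203 deg 1
[0.31, 0.866, 0.0, 0.0, 0.0, 0.0] dist mm 184 deg 0
[0.01, 0.416, 0.5, 0.0, 0.0, 0.0] dist mm 130 deg 0
[0.01, 0.416, 0.91, 0.0, 0.0, 0.0] dist mm 200 deg 0
```

>>> apply_moves --targets '[[[0.1, 0.25, -0.04, 0, 0, 0, 1], [0.2, 0.55, -0.04, 0, 0, 0, 1], [0.33, 0.85, -0.04, 0, 0, 0, 1], [0.33, 0.96, -0.04, 0, 0, 0, 1]]]'

```text
time: 34.4
ee_pos: [0.5132, 0.1336, 0.1911]
tcp_rot: [0.001, -0.025, 1.0, 0.0]
wrist_force: [-0.0, -1.3, 0.6]
width: 1.003
finger_force: 0.0
```

>>> apply_moves --targets '[[[0.1, 0.3, 0, 0, 0, 0, 1], [0.2, 0.6, 0, 0, 0, 0, 1], [0.31, 0.866, 0, 0, 0, 0, 1], [0.31, 0.866, 0, 0, 0, 0, 1]]]'

```text
time: 34.9
ee_pos: [0.4427, 0.3044, 0.191]
tcp_rot: [0.001, -0.027, 1.0, 0.001]
wrist_force: [0.4, -0.8, 0.9]
width: 1.002
finger_force: 0.0
```

>>> apply_moves --targets '[[[0.01, 0.25, 0.15, 0, 0, 0, 1], [0.01, 0.43, 0.35, 0, 0, 0, 1], [0.01, 0.43, 0.5, 0, 0, 0, 1], [0.01, 0.43, 0.5, 0, 0, 0, 1], [0.01, 0.43, 0.5, 0, 0, 0, 1]]]'

```text
time: 35.52
ee_pos: [0.4397, 0.3865, 0.0914]
tcp_rot: [0.001, -0.023, 1.0, 0.0]
wrist_force: [-0.3, 0.4, 0.9]
width: 1.005
finger_force: 0.0
```

```bash
python3 - <<'E'
from h import *
show();plan([(.4445,.388,.018,F)]);s=shot('side','side_j');f=s['frame'].astype(int)
print('exp lid',proj(s,(.4445,.388,.06)),'top');print(f[160:186,196:220].mean(2).astype(int))
E
```

```text
t 35.52 p [0.4397 0.3865 0.0914] phi 1.6177 tilt [0.0018 0.0009] F [-0.3  0.4  0.9] T [-0.   -0.04 -0.04] w 1.005 ff 0.0
[-0.024, 0.006, 0.367, 0.0, 0.001, -0.0] dist mm 74 deg 0
exp lid [205.87042075 167.62402463] top
[[ 51  52  50  48  50  49  57  38  46 104 214 161  75  58  24  17   3 166
  204 194 193 195 193 195]
 [ 51  55  57  52  52  55  57  55  71  56 177 171  75  58  23  24   5 166
  205 196 195 194 193 195]
 [ 75  75  71  71  72  76  76  80  76  50 140 164  69  49  15  21   0 159
  203 198 193 193 195 196]
 [ 85  88  85  87  87  85  81  76  62  39 141 201  65  46  24  34 108 192
  201 195 194 196 196 196]
 [ 81  83  86  81  78  70  61  51  72  56 134 209 121 114 111 175 184 205
  197 195 196 196 195 195]
 [ 66  67  67  61  54  88  82 126 137 128 143 169 145 145 154 202 204 199
  197 196 195 196 196 196]
 [ 54  55  52  46  80 136 133 153 151 150 148 146 147 148 150 160 182 200
  194 195 196 197 198 195]
 [ 57  50  51  61 138 153 148 146 147 144 145 147 147 146 144 142 173 200
  198 197 196 197 198 196]
 [ 48  46  47  50 158 150 145 145 144 143 142 142 146 145 146 145 145 203
[... 1045 characters left out ...]
78 174 118  91 101 112 124 117 135 124 133 108 112  97  88  81 100
  182 183 179 177 186 192]
 [178 176 172 161  97  97 100  99  98 111  99 104  93  89  91  88  79 140
  197 186 185 177 178 185]
 [167 163 166 176 137 107  96  99  99  98  96  95  94  89  84 101 143 186
  194 187 188 183 178 180]
 [160 155 163 177 177 155 132 115 115 109 109 108 104 111 144 146 186 194
  190 188 189 187 179 176]
 [169 162 171 180 185 183 179 173 162 160 146 145 160 178 186 182 191 188
  187 188 189 187 180 179]
 [168 170 177 181 185 185 186 188 182 185 181 181 186 192 188 188 186 188
  188 188 189 188 187 183]
 [168 169 178 183 184 184 185 185 185 186 188 187 189 187 187 187 189 186
  187 188 189 186 187 187]]
```

The side view has the lid at (206,167.7), against a prediction of (205.9,167.6), which agrees. Descending and gripping.

>>> apply_moves --targets '[[[-0.02, 0.006, 0.1, 0, 0, 0, 1], [-0.02, 0.006, 0.25, 0, 0, 0, 1], [-0.02, 0.006, 0.36, 0, 0, 0, 1], [-0.02, 0.006, 0.365, 0, 0, 0, 1], [-0.02, 0.006, 0.365, 0, 0, 0, 0.4], [-0.02, 0.006, 0.365, 0, 0, 0, 0.4], [-0.02, 0.006, 0.365, 0, 0, 0, 0.4], [-0.02, 0.006, 0.365, 0, 0, 0, 0.4], [-0.02, 0.006, 0.28, 0, 0, 0, 0.4], [-0.02, 0.006, 0, 0, 0, 0, 0.4], [-0.02, 0.006, -0.3, 0, 0, 0, 0.4], [-0.02, 0.006, -0.5, 0, 0, 0, 0.4]]]'

```text
time: 37.08
ee_pos: [0.4431, 0.3887, 0.1941]
tcp_rot: [0.002, -0.024, 1.0, 0.001]
wrist_force: [0.4, 0.7, -2.7]
width: 0.689
finger_force: 44.6
```

```bash
python3 - <<'E'
from h import *
show();plan([(.47,.2,.195,F)]);p=cab(-.110,.057);print(p)
plan([(*p,.17,F),(*p,.1,F),(*p,.04,F)],(.47,.2,.195,F))
E
```

```text
t 37.08 p [0.4431 0.3887 0.1941] phi 1.619 tilt [0.0037 0.0024] F [ 0.4  0.7 -2.7] T [-0.01 -0.04 -0.05] w 0.689 ff 44.6
[-0.089, -0.949, -0.006, 0.001, 0.001, 0.0] dist mm 191 deg 0
[0.51641759 0.05421267]
[-0.197, -0.739, 0.125, 0.0, 0.0, 0.0] dist mm 155 deg 0
[-0.197, -0.739, 0.475, 0.0, 0.0, 0.0] dist mm 180 deg 0
[-0.197, -0.739, 0.775, 0.0, 0.0, 0.0] dist mm 218 deg 0
```

>>> apply_moves --targets '[[[-0.03, -0.25, 0, 0, 0, 0, 0.4], [-0.05, -0.55, 0, 0, 0, 0, 0.4], [-0.08, -0.85, 0, 0, 0, 0, 0.4], [-0.09, -0.95, 0, 0, 0, 0, 0.4]]]'

```text
time: 37.58
ee_pos: [0.4695, 0.1963, 0.1906]
tcp_rot: [0.0, -0.023, 1.0, -0.0]
wrist_force: [0.5, 1.1, -2.1]
width: 0.691
finger_force: 44.6
```

>>> apply_moves --targets '[[[-0.06, -0.25, 0, 0, 0, 0, 0.4], [-0.12, -0.5, 0, 0, 0, 0, 0.4], [-0.197, -0.739, 0.05, 0, 0, 0, 0.4], [-0.197, -0.739, 0.1, 0, 0, 0, 0.4], [-0.197, -0.739, 0.1, 0, 0, 0, 0.4], [-0.197, -0.739, 0.1, 0, 0, 0, 0.4]]]'

```text
time: 38.33
ee_pos: [0.5156, 0.0546, 0.1701]
tcp_rot: [0.0, -0.025, 1.0, 0.0]
wrist_force: [0.3, -0.3, -1.6]
width: 0.695
finger_force: 44.7
```

```bash
python3 - <<'E'
from h import *
show();p=cab(-.110,.057);plan([(*p,.04,F)])
E
```

```text
t 38.33 p [0.5156 0.0546 0.1701] phi 1.6203 tilt [0.0002 0.0003] F [ 0.3 -0.3 -1.6] T [0.05 0.03 0.02] w 0.695 ff 44.7
[-0.004, -0.002, 0.651, 0.0, 0.0, 0.001] dist mm 130 deg 0
```

>>> apply_moves --targets '[[[-0.005, -0.002, 0.2, 0, 0, 0, 0.4], [-0.005, -0.002, 0.4, 0, 0, 0, 0.4], [-0.005, -0.002, 0.55, 0, 0, 0, 0.4], [-0.005, -0.002, 0.61, 0, 0, 0, 0.4], [-0.005, -0.002, 0.64, 0, 0, 0, 0.4], [-0.005, -0.002, 0.655, 0, 0, 0, 0.4]]]'

```text
time: 39.08
ee_pos: [0.5178, 0.0534, 0.0397]
tcp_rot: [0.001, -0.024, 1.0, -0.0]
wrist_force: [-0.5, -0.2, -2.2]
width: 0.697
finger_force: 44.7
```

```bash
python3 - <<'E'
from h import *
show()
E
```

```text
t 39.08 p [0.5178 0.0534 0.0397] phi 1.6194 tilt [ 0.002  -0.0001] F [-0.5 -0.2 -2.2] T [ 0.04  0.01 -0.02] w 0.697 ff 44.7
```

>>> apply_moves --targets '[[[0, 0, 0.01, 0, 0, 0, 0.4], [0, 0, 0.02, 0, 0, 0, 0.4], [0, 0, 0.02, 0, 0, 0, 0.4], [0, 0, 0.02, 0, 0, 0, 0.83], [0, 0, 0.02, 0, 0, 0, 0.83], [0, 0, 0.02, 0, 0, 0, 0.83], [0, 0, -0.1, 0, 0, 0, 0.83], [0, 0, -0.4, 0, 0, 0, 0.9], [0, 0, -0.75, 0, 0, 0, 1]]]'

```text
time: 40.2
ee_pos: [0.5159, 0.0532, 0.1819]
tcp_rot: [-0.001, -0.024, 1.0, 0.0]
wrist_force: [1.5, -0.9, -0.2]
width: 1.003
finger_force: 0.0
```

```bash
python3 - <<'E'
from h import *
show();t=shot('top','top_k');s=shot('side','side_k')
f=t['frame'].astype(int)
print(f[188:214,356:380].mean(2).astype(int))
f=s['frame'].astype(int);print('s',proj(s,(.424,-.323,.06)));print(f[264:292,297:322].mean(2).astype(int))
plan([(.50,-.13,.2,F)]);plan([(.44,-.28,.18,F)],(.50,-.13,.2,F))
E
```

```text
t 40.2 p [0.5159 0.0532 0.1819] phi 1.6188 tilt [-0.0022  0.0001] F [ 1.5 -0.9 -0.2] T [-0.04 -0.03 -0.02] w 1.003 ff 0.0
[[148 146 146 144 144 141 140 138 138 139 140 141 143 142 141 138 123 125
  138 142 144 140 145 140]
 [146 147 145 145 146 143 143 138 142 140 142 140 141 141 138 131 123 130
  138 141 141 142 142 139]
 [145 146 146 144 143 143 141 141 141 140 142 142 142 141 136 126 125 133
  141 142 141 141 144 137]
 [146 143 145 144 143 143 140 141 141 142 144 144 143 140 136 126 125 136
  140 141 139 144 139 130]
 [144 144 146 145 147 145 143 144 146 132 123 117 113 112 118 122 130 139
  140 140 143 142 137 124]
 [145 146 147 144 146 151 137 122 107 105 107 109 109 109 112 108 119 136
  143 143 140 138 130 126]
 [146 146 148 150 137 121 119 110 108 107 109 112 111 108 109 109 108 111
  132 141 140 134 126 127]
 [146 149 121 107 123  98  91 107 109 109 111 113 110 113 109 111 110 109
  112 134 137 133 122 128]
 [150 122  96 117 104  95 110 112 111 108 109 110 110 111 112 111 110 113
  108 118 132 128 121 131]
 [138 100 104 117  76  87 110 107 109 110 108 108 110 112 110 110 110
[... 4033 characters left out ...]
4 192 185 180 178 175 168 160
  139 114 132 166 171 172 172]
 [192 192 193 194 193 191 191 191 195 195 195 196 191 179 162 154 173 144
  105  79 142 171 169 167 166]
 [193 193 192 192 193 193 193 191 194 192 196 194 195 193 164 122 133 112
   85  91 171 185 181 179 180]
 [192 195 193 191 191 193 194 192 191 189 194 197 192 197 189 144  97  88
   79 149 191 187 187 185 185]
 [190 192 193 193 189 195 194 193 193 192 190 194 192 196 201 177 107  89
  131 185 191 188 187 188 188]
 [193 191 194 193 192 190 193 193 193 192 191 191 193 198 199 198 123 126
  176 190 187 185 185 188 187]]
[0.152, -0.909, -0.053, -0.0, 0.004, 0.0] dist mm 185 deg 1
[0.335, -0.735, 0.1, 0.0, 0.0, 0.0] dist mm 163 deg 0
```

>>> apply_moves --targets '[[[0.04, -0.25, -0.05, 0, 0, 0, 1], [0.08, -0.5, -0.05, 0, 0, 0, 1], [0.13, -0.8, -0.05, 0, 0, 0, 1], [0.15, -0.91, -0.05, 0, 0, 0, 1]]]'

```text
time: 40.8
ee_pos: [0.4949, -0.1329, 0.1907]
tcp_rot: [-0.0, -0.023, 1.0, -0.0]
wrist_force: [0.7, -0.3, -0.2]
width: 1.0
finger_force: 0.0
```

>>> apply_moves --targets '[[[0.12, -0.25, 0, 0, 0, 0, 1], [0.25, -0.55, 0, 0, 0, 0, 1], [0.335, -0.735, 0.05, 0, 0, 0, 1], [0.335, -0.735, 0.1, 0, 0, 0, 1], [0.335, -0.735, 0.1, 0, 0, 0, 1]]]'

```text
time: 41.42
ee_pos: [0.435, -0.2792, 0.1696]
tcp_rot: [-0.001, -0.024, 1.0, 0.001]
wrist_force: [0.5, 0.7, 0.5]
width: 1.003
finger_force: 0.0
```

```bash
python3 - <<'E'
from h import *
show();plan([(.424,-.325,.1,F),(.424,-.325,.018,F)])
E
```

```text
t 41.42 p [ 0.435  -0.2792  0.1696] phi 1.6181 tilt [-0.002   0.0024] F [0.5 0.7 0.5] T [ 0.01 -0.03  0.01] w 1.003 ff 0.0
[0.065, -0.227, 0.348, 0.001, -0.001, 0.0] dist mm 84 deg 0
[0.065, -0.228, 0.758, 0.001, -0.001, 0.0] dist mm 159 deg 0
```

>>> apply_moves --targets '[[[0.065, -0.228, 0.15, 0, 0, 0, 1], [0.065, -0.228, 0.35, 0, 0, 0, 1], [0.065, -0.228, 0.55, 0, 0, 0, 1], [0.065, -0.228, 0.72, 0, 0, 0, 1], [0.065, -0.228, 0.755, 0, 0, 0, 1], [0.065, -0.228, 0.755, 0, 0, 0, 1], [0.065, -0.228, 0.755, 0, 0, 0, 0.4], [0.065, -0.228, 0.755, 0, 0, 0, 0.4], [0.065, -0.228, 0.755, 0, 0, 0, 0.4], [0.065, -0.228, 0.755, 0, 0, 0, 0.4], [0.065, -0.228, 0.65, 0, 0, 0, 0.4], [0.065, -0.228, 0.5, 0, 0, 0, 0.4]]]'

```text
time: 42.92
ee_pos: [0.4245, -0.3258, 0.0717]
tcp_rot: [-0.0, -0.024, 1.0, 0.0]
wrist_force: [0.2, -0.6, -1.2]
width: 0.679
finger_force: 43.0
```

```bash
python3 - <<'E'
from h import *
show();p=cab(-.110,-.057);print(p);plan([(.424,-.325,.195,F),(.46,-.19,.195,F)])
plan([(*p,.17,F)],(.46,-.19,.195,F))
E
```

```text
t 42.92 p [ 0.4245 -0.3258  0.0717] phi 1.6188 tilt [-0.0008  0.0008] F [ 0.2 -0.6 -1.2] T [ 0.01 -0.02  0.  ] w 0.679 ff 43.0
[ 0.52183055 -0.05965874]
[0.003, 0.005, -0.616, 0.0, -0.0, 0.0] dist mm 123 deg 0
[-0.209, 0.67, -0.616, 0.0, -0.0, 0.0] dist mm 187 deg 0
[-0.34, 0.636, 0.125, 0.0, 0.0, 0.0] dist mm 146 deg 0
```

>>> apply_moves --targets '[[[0, 0, -0.2, 0, 0, 0, 0.4], [0, 0, -0.45, 0, 0, 0, 0.4], [0, 0.05, -0.62, 0, 0, 0, 0.4], [-0.07, 0.25, -0.62, 0, 0, 0, 0.4], [-0.15, 0.5, -0.62, 0, 0, 0, 0.4], [-0.21, 0.67, -0.62, 0, 0, 0, 0.4], [-0.21, 0.67, -0.62, 0, 0, 0, 0.4]]]'

```text
time: 43.8
ee_pos: [0.461, -0.1883, 0.196]
tcp_rot: [0.001, -0.026, 1.0, -0.0]
wrist_force: [-0.3, -0.5, -2.2]
width: 0.682
finger_force: 43.1
```

>>> apply_moves --targets '[[[-0.12, 0.2, 0, 0, 0, 0, 0.4], [-0.25, 0.45, 0.05, 0, 0, 0, 0.4], [-0.34, 0.636, 0.1, 0, 0, 0, 0.4], [-0.34, 0.636, 0.1, 0, 0, 0, 0.4], [-0.34, 0.636, 0.1, 0, 0, 0, 0.4], [-0.34, 0.636, 0.1, 0, 0, 0, 0.4]]]'

```text
time: 44.55
ee_pos: [0.5223, -0.0616, 0.1757]
tcp_rot: [0.0, -0.023, 1.0, -0.0]
wrist_force: [1.0, -0.1, -1.4]
width: 0.676
finger_force: 43.2
```

```bash
python3 - <<'E'
from h import *
show();p=cab(-.110,-.057);plan([(*p,.04,F)])
E
```

```text
t 44.55 p [ 0.5223 -0.0616  0.1757] phi 1.6172 tilt [ 0.0008 -0.0006] F [ 1.  -0.1 -1.4] T [ 0.02 -0.01 -0.01] w 0.676 ff 43.2
[0.002, 0.01, 0.679, -0.0, 0.0, -0.0] dist mm 136 deg 0
```

>>> apply_moves --targets '[[[0, 0.01, 0.2, 0, 0, 0, 0.4], [0, 0.01, 0.4, 0, 0, 0, 0.4], [0, 0.01, 0.55, 0, 0, 0, 0.4], [0, 0.01, 0.62, 0, 0, 0, 0.4], [0, 0.01, 0.65, 0, 0, 0, 0.4], [0, 0.01, 0.67, 0, 0, 0, 0.4], [0, 0.01, 0.67, 0, 0, 0, 0.4]]]'

```text
time: 45.42
ee_pos: [0.5229, -0.0583, 0.042]
tcp_rot: [0.001, -0.024, 1.0, -0.0]
wrist_force: [-0.1, -0.7, -2.6]
width: 0.678
finger_force: 43.2
```

```bash
python3 - <<'E'
from h import *
show()
E
```

```text
t 45.42 p [ 0.5229 -0.0583  0.042 ] phi 1.6188 tilt [ 0.0014 -0.0004] F [-0.1 -0.7 -2.6] T [ 0.02 -0.08  0.02] w 0.678 ff 43.2
```

>>> apply_moves --targets '[[[0, 0, 0.012, 0, 0, 0, 0.4], [0, 0, 0.022, 0, 0, 0, 0.4], [0, 0, 0.022, 0, 0, 0, 0.4], [0, 0, 0.022, 0, 0, 0, 0.83], [0, 0, 0.022, 0, 0, 0, 0.83], [0, 0, 0.022, 0, 0, 0, 0.83], [0, 0, -0.1, 0, 0, 0, 0.83], [0, 0, -0.4, 0, 0, 0, 0.9], [0, 0, -0.8, 0, 0, 0, 1], [0.2, -0.5, -0.8, 0, 0, 0.05, 0.5], [0.45, -0.95, -0.8, 0, 0, 0.1, 0.5], [0.45, -0.95, -0.8, 0, 0, 0.15, 0.5]]]'

```text
time: 46.92
ee_pos: [0.4503, -0.2318, 0.2003]
tcp_rot: [0.0, 0.212, 0.977, -0.0]
wrist_force: [0.5, -0.7, -0.1]
width: 0.501
finger_force: 0.0
```

```bash
python3 - <<'E'
from h import *
show();t=shot('top','top_l');s=shot('side','side_l')
for a in(-.043,-.11):
    for b in(.057,-.057):
        p=proj(t,(*cab(a,b),.078));print(a,b,p.round(1),lid(t,*p,.078,13))
g=cv2.cvtColor(t['frame'],cv2.COLOR_RGB2GRAY);print(g[140:186,240:300:2])
E
```

```text
t 46.92 p [ 0.4503 -0.2318  0.2003] phi 1.1434 tilt [ 0.0005 -0.0005] F [ 0.5 -0.7 -0.1] T [-0.    0.    0.03] w 0.501 ff 0.0
-0.043 0.057 [251.7 151. ] (array([252.5, 148.6], dtype=float32), np.float32(8.5125), array([0.5913, 0.0548, 0.078 ]))
-0.043 -0.057 [286.4 149.6] (array([286.8, 148.2], dtype=float32), np.float32(8.475), array([ 0.5933, -0.0576,  0.078 ]))
-0.11 0.057 [252.5 170.9] (array([253., 169.], dtype=float32), np.float32(8.7875), array([0.5226, 0.0528, 0.078 ]))
-0.11 -0.057 [287.6 169.4] (array([287.1, 169. ], dtype=float32), np.float32(8.6), array([ 0.5233, -0.0582,  0.078 ]))
[[179 178 179 ... 176 176 176]
 [176 177 176 ... 179 176 179]
 [177 174 178 ... 183 175 176]
 ...
 [163 164 164 ...  70  75  83]
 [ 36  39  44 ...  81  73  58]
 [ 74  73  73 ...  33  34  34]]
```

All four lids show as full circles of the right size at their four places in the drawer. Now to the bar again.

```bash
python3 - <<'E'
from h import *
plan([(.43,-.10,.2,.0475)]);plan([(.4263,-.006,.14,.0475)],(.43,-.10,.2,.0475))
E
```

```text
[0.37, 0.576, 0.0, -0.001, 0.001, 0.347] dist mm 137 deg 62
[0.47, 0.004, 0.3, 0.0, 0.0, 0.0] dist mm 112 deg 0
```

>>> apply_moves --targets '[[[0.1, 0.15, 0, 0, 0, 0.05, 0.4], [0.2, 0.3, 0, 0, 0, 0.1, 0.4], [0.37, 0.576, 0, 0, 0, 0.16, 0.4], [0.37, 0.576, 0, 0, 0, 0.22, 0.4], [0.37, 0.576, 0, 0, 0, 0.28, 0.4], [0.37, 0.576, 0, 0, 0, 0.348, 0.4], [0.37, 0.576, 0, 0, 0, 0.348, 0.4], [0.37, 0.576, 0, 0, 0, 0.348, 0.4]]]'

```text
time: 48.02
ee_pos: [0.4309, -0.0945, 0.1997]
tcp_rot: [-0.0, 0.687, 0.727, -0.0]
wrist_force: [-0.0, -0.3, 0.3]
width: 0.398
finger_force: 0.0
```

>>> apply_moves --targets '[[[0.25, 0.004, 0.1, 0, 0, 0, 0.35], [0.47, 0.004, 0.2, 0, 0, 0, 0.35], [0.47, 0.004, 0.3, 0, 0, 0, 0.35], [0.47, 0.004, 0.3, 0, 0, 0, 0.35], [0.47, 0.004, 0.3, 0, 0, 0, 0.35]]]'

```text
time: 48.65
ee_pos: [0.4271, -0.0013, 0.1407]
tcp_rot: [0.0, 0.688, 0.726, 0.0]
wrist_force: [-0.8, -0.6, -0.1]
width: 0.354
finger_force: 0.0
```

```bash
python3 - <<'E'
from h import *
show();plan([(.4263,-.006,.060,.0475)])
E
```

```text
t 48.65 p [ 0.4271 -0.0013  0.1407] phi 0.0547 tilt [ 0.0006 -0.0002] F [-0.8 -0.6 -0.1] T [ 0.01 -0.   -0.03] w 0.354 ff 0.0
[-0.023, -0.006, 0.403, 0.0, 0.0, 0.002] dist mm 81 deg 0
```

>>> apply_moves --targets '[[[-0.02, -0.005, 0.15, 0, 0, 0.002, 0.35], [-0.02, -0.005, 0.3, 0, 0, 0.002, 0.35], [-0.02, -0.005, 0.4, 0, 0, 0.002, 0.35], [-0.02, -0.005, 0.403, 0, 0, 0.002, 0.35], [-0.02, -0.005, 0.403, 0, 0, 0.002, 0], [-0.02, -0.005, 0.403, 0, 0, 0.002, 0], [-0.02, -0.005, 0.403, 0, 0, 0.002, 0], [-0.02, -0.005, 0.403, 0, 0, 0.002, 0]]]' --squeeze 50

```text
time: 49.65
ee_pos: [0.4274, -0.0057, 0.061]
tcp_rot: [0.002, 0.69, 0.724, 0.001]
wrist_force: [0.4, -2.4, 5.1]
width: 0.121
finger_force: 49.1
```

>>> apply_moves --targets '[[[0, 0.02, 0, 0, 0, 0, 0], [0, 0.06, 0, 0, 0, 0, 0], [0, 0.12, 0, 0, 0, 0, 0], [0, 0.19, 0, 0, 0, 0, 0], [0, 0.26, 0, 0, 0, 0, 0], [0, 0.33, 0, 0, 0, 0, 0], [0, 0.4, 0, 0, 0, 0, 0], [0, 0.46, 0, 0, 0, 0, 0], [0, 0.51, 0, 0, 0, 0, 0], [0, 0.54, 0, 0, 0, 0, 0], [0, 0.55, 0, 0, 0, 0, 0]]]'

```text
time: 51.02
ee_pos: [0.5371, 0.0004, 0.061]
tcp_rot: [0.001, 0.69, 0.724, 0.001]
wrist_force: [-1.1, 1.0, 8.5]
width: 0.123
finger_force: 49.7
```

>>> apply_moves --targets '[[[0, 0.03, 0, 0, 0, 0, 0], [0, 0.07, 0, 0, 0, 0, 0], [0, 0.11, 0, 0, 0, 0, 0], [0, 0.15, 0, 0, 0, 0, 0], [0, 0.18, 0, 0, 0, 0, 0], [0, 0.2, 0, 0, 0, 0, 0], [0, 0.208, 0, 0, 0, 0, 0], [0, 0.208, 0, 0, 0, 0, 0]]]'

```text
time: 52.02
ee_pos: [0.5751, 0.0026, 0.0609]
tcp_rot: [-0.002, 0.69, 0.724, -0.002]
wrist_force: [-13.9, 0.3, 18.9]
width: 0.118
finger_force: 50.8
```

```bash
python3 - <<'E'
from h import *
show()
E
```

```text
t 52.02 p [0.5751 0.0026 0.0609] phi 0.0488 tilt [-0.0057  0.0004] F [-13.9   0.3  18.9] T [0.1  2.23 0.07] w 0.118 ff 50.8
```

The drawer is against its stop (14 N). Releasing and returning to the key.

>>> apply_moves --targets '[[[0, 0, 0, 0, 0, 0, 0.35], [0, 0, 0, 0, 0, 0, 0.35], [0, 0, 0, 0, 0, 0, 0.35], [0, 0, -0.25, 0, 0, 0, 0.35], [0, 0, -0.5, 0, 0, 0, 0.35], [0, 0, -0.78, 0, 0, 0, 0.4], [0, 0, -0.78, 0, 0, 0, 0.4]]]'

```text
time: 52.9
ee_pos: [0.5809, 0.0017, 0.2217]
tcp_rot: [0.004, 0.69, 0.724, 0.003]
wrist_force: [1.1, -0.3, -0.1]
width: 0.401
finger_force: 0.0
```

```bash
python3 - <<'E'
from h import *
show();plan([(.64,.13,.22,-1.46)]);plan([(.6735,.1738,.19,-1.46),(.6735,.1738,.13,-1.46)],(.64,.13,.22,-1.46))
E
```

```text
t 52.9 p [0.5809 0.0017 0.2217] phi 0.0481 tilt [ 0.0109 -0.0014] F [ 1.1 -0.3 -0.1] T [-0.05  0.05 -0.03] w 0.401 ff 0.0
[0.626, 0.326, 0.011, 0.003, -0.002, 0.48] dist mm 141 deg 86
[0.191, -0.199, 0.15, 0.0, 0.0, 0.0] dist mm 63 deg 0
[0.191, -0.199, 0.45, 0.0, 0.0, 0.0] dist mm 106 deg 0
```

>>> apply_moves --targets '[[[0.2, 0.1, 0.01, 0, 0, 0.05, 0.4], [0.4, 0.2, 0.01, 0, 0, 0.1, 0.4], [0.62, 0.32, 0.01, 0, 0, 0.15, 0.4], [0.62, 0.32, 0.01, 0, 0, 0.2, 0.4], [0.62, 0.32, 0.01, 0, 0, 0.25, 0.4], [0.62, 0.32, 0.01, 0, 0, 0.3, 0.4], [0.62, 0.32, 0.01, 0, 0, 0.35, 0.4], [0.62, 0.32, 0.01, 0, 0, 0.4, 0.4], [0.62, 0.32, 0.01, 0, 0, 0.45, 0.4], [0.62, 0.32, 0.01, 0, 0, 0.48, 0.4], [0.62, 0.32, 0.01, 0, 0, 0.48, 0.4]]]'

```text
time: 54.28
ee_pos: [0.6348, 0.129, 0.212]
tcp_rot: [0.0, 0.998, 0.056, -0.001]
wrist_force: [-0.1, -0.1, -0.2]
width: 0.401
finger_force: 0.0
```

>>> apply_moves --targets '[[[0.1, -0.1, 0.05, 0, 0, 0, 0.4], [0.191, -0.199, 0.1, 0, 0, 0, 0.4], [0.191, -0.199, 0.1, 0, 0, 0, 0.4], [0.191, -0.199, 0.1, 0, 0, 0, 0.4]]]'

```text
time: 54.78
ee_pos: [0.6685, 0.1726, 0.1928]
tcp_rot: [0.0, 0.998, 0.056, -0.001]
wrist_force: [0.2, -0.2, -0.3]
width: 0.404
finger_force: 0.0
```

```bash
python3 - <<'E'
from h import *
show();plan([(.6735,.1738,.13,-1.46)]);t=shot('top','top_m');s=shot('side','side_m')
# drawer front / key check numerically: bar pixel rows in top view
g=cv2.cvtColor(t['frame'],cv2.COLOR_RGB2GRAY);a=cv2.cvtColor(cv2.imread('pics/top0.png'),cv2.COLOR_BGR2GRAY)
print('bar cols now/before',g[144:160,280].tolist(),a[144:160,280].tolist())
f=s['frame'];print(f[146:170,272:292].mean(2).astype(int))
E
```

```text
t 54.77 p [0.6685 0.1726 0.1928] phi -1.4586 tilt [-0.0011 -0.0005] F [ 0.2 -0.2 -0.3] T [ 0.06 -0.03 -0.01] w 0.404 ff 0.0
[0.026, -0.004, 0.314, 0.0, 0.0, 0.0] dist mm 63 deg 0
bar cols now/before [43, 35, 101, 130, 126, 125, 132, 121, 112, 118, 96, 154, 148, 148, 147, 147] [32, 30, 85, 110, 105, 104, 108, 100, 95, 99, 78, 132, 125, 123, 123, 126]
[[101 104 106 105  86  60  54  84  88 100  93  69  76  28  24   7 105 198
  183 180]
 [100 103 105 106 105  96  89 107 101  99  91  66  78  16  19  26 108 198
  186 180]
 [100 102 105 105 105 105 103 103  98  97  90  68  73  12  10  57 142 196
  190 186]
 [102 103 104 105 106  99 101  98  97  96  88  60  68  33  43 123 185 191
  187 185]
 [108 106 105 105 103 103  99  98  96  95  92 106 132 117 158 178 193 189
  186 187]
 [106 107 106 104 103 102 102  97  98  94  93 134 189 176 197 194 190 186
  187 185]
 [113 105 107 105 105 104 101  98  97  93  97 146 201 195 192 189 189 188
  186 187]
 [121 103 108 106 105 104  99  98  96  95 106 165 162 184 194 191 188 189
  188 189]
 [135 100 102 105 100 101 104  97  98  94  90 127  91 128 165 194 18
[... 592 characters left out ...]
 191 191
  190 190]
 [122 196 172 164 161 135  22  35  32  32  43  74  78 141 182 199 194 191
  188 190]
 [116 164 153 148 142 103  20  30  31  46  83 143 134 153 165 174 182 195
  191 192]
 [137 145 145 147 148 135  89  78 102  68 101 159 152 145 143 145 157 186
  198 191]
 [145 146 145 145 148 148 144 140 124  73 100 153 147 144 142 140 140 155
  176 190]
 [147 143 142 143 145 146 130 109  88  72  97 146 145 144 144 142 140 139
  146 160]
 [141 142 144 143 146 145 136  88  71  67  84 134 138 144 144 142 142 138
  139 139]
 [138 142 142 141 142 144 146 133 130  92  60  94 130 144 142 140 140 140
  137 135]
 [169 145 140 141 142 143 142 145 148 133 110 129 139 142 142 140 137 139
  158 159]]
```

>>> apply_moves --targets '[[[0.024, -0.004, 0.1, 0, 0, 0, 0.4], [0.024, -0.004, 0.25, 0, 0, 0, 0.4], [0.024, -0.004, 0.315, 0, 0, 0, 0.4], [0.024, -0.004, 0.315, 0, 0, 0, 0.4], [0.024, -0.004, 0.315, 0, 0, 0, 0], [0.024, -0.004, 0.315, 0, 0, 0, 0], [0.024, -0.004, 0.315, 0, 0, 0, 0], [0.024, -0.004, 0.315, 0, 0, 0, 0]]]'

```text
time: 55.88
ee_pos: [0.6745, 0.1744, 0.1319]
tcp_rot: [-0.0, 0.998, 0.056, 0.001]
wrist_force: [0.6, -0.1, 4.1]
width: 0.105
finger_force: 48.8
```

```bash
python3 - <<'E'
from h import *
show()
E
```

```text
t 55.88 p [0.6745 0.1744 0.1319] phi -1.4596 tilt [0.0026 0.0004] F [ 0.6 -0.1  4.1] T [ 0.06 -0.09  0.32] w 0.105 ff 48.8
```

>>> apply_moves --targets '[[[0, 0, 0, 0, 0, -0.05, 0], [0, 0, 0, 0, 0, -0.1, 0], [0, 0, 0, 0, 0, -0.15, 0], [0, 0, 0, 0, 0, -0.2, 0], [0, 0, 0, 0, 0, -0.25, 0], [0, 0, 0, 0, 0, -0.3, 0], [0, 0, 0, 0, 0, -0.35, 0], [0, 0, 0, 0, 0, -0.4, 0], [0, 0, 0, 0, 0, -0.45, 0], [0, 0, 0, 0, 0, -0.49, 0], [0, 0, 0, 0, 0, -0.52, 0], [0, 0, 0, 0, 0, -0.54, 0]]]'

```text
time: 57.38
ee_pos: [0.6747, 0.1742, 0.1319]
tcp_rot: [0.001, 0.618, 0.786, 0.001]
wrist_force: [1.0, 0.0, 4.3]
width: 0.107
finger_force: 50.5
```

```bash
python3 - <<'E'
from h import *
show()
E
```

```text
t 57.38 p [0.6747 0.1742 0.1319] phi 0.2373 tilt [0.003  0.0006] F [1.  0.  4.3] T [ 0.   -0.23 -0.84] w 0.107 ff 50.5
```

>>> apply_moves --targets '[[[0, 0, 0, 0, 0, 0.03, 0], [0, 0, 0, 0, 0, 0.06, 0], [0, 0, 0, 0, 0, 0.06, 0], [0, 0, 0, 0, 0, 0.06, 0]]]'

```text
time: 57.88
ee_pos: [0.6744, 0.1742, 0.1319]
tcp_rot: [0.001, 0.69, 0.724, 0.001]
wrist_force: [-0.1, -0.4, 3.7]
width: 0.109
finger_force: 49.3
```

```bash
python3 - <<'E'
from h import *
show()
E
```

```text
t 57.88 p [0.6744 0.1742 0.1319] phi 0.0475 tilt [0.0023 0.0003] F [-0.1 -0.4  3.7] T [-0.03 -0.04 -0.02] w 0.109 ff 49.3
```

>>> apply_moves --targets '[[[0, 0, -0.015, 0, 0, 0, 0], [0, 0, -0.04, 0, 0, 0, 0], [0, 0, -0.07, 0, 0, 0, 0], [0, 0, -0.1, 0, 0, 0, 0]]]'

```text
time: 58.38
ee_pos: [0.6734, 0.1741, 0.1507]
tcp_rot: [-0.0, 0.69, 0.724, -0.0]
wrist_force: [1.0, -0.4, -1.8]
width: 0.106
finger_force: 48.8
```

```bash
python3 - <<'E'
from h import *
show()
E
```

```text
t 58.38 p [0.6734 0.1741 0.1507] phi 0.048 tilt [-0.0005 -0.0002] F [ 1.  -0.4 -1.8] T [-0.03 -0.19 -0.02] w 0.106 ff 48.8
```

Turned back and drawing out freely. Lifting, then carrying to the stand.

>>> apply_moves --targets '[[[0, 0, -0.1, 0, 0, 0, 0], [0, 0, -0.25, 0, 0, 0, 0], [0, 0, -0.43, 0, 0, 0, 0], [0, 0, -0.43, 0, 0, 0.03, 0], [0, 0, -0.43, 0, 0, 0.033, 0]]]'

```text
time: 59.0
ee_pos: [0.6736, 0.1743, 0.2383]
tcp_rot: [0.0, 0.726, 0.687, 0.001]
wrist_force: [1.3, -0.2, -1.3]
width: 0.107
finger_force: 49.3
```

>>> apply_moves --targets '[[[-0.25, -0.03, 0, 0, 0, 0, 0], [-0.5, -0.08, 0, 0, 0, 0, 0], [-0.75, -0.12, 0, 0, 0, 0, 0], [-0.98, -0.15, 0, 0, 0, 0, 0]]]'

```text
time: 59.5
ee_pos: [0.6315, -0.0212, 0.2362]
tcp_rot: [-0.001, 0.726, 0.688, -0.001]
wrist_force: [0.4, 0.6, -0.1]
width: 0.108
finger_force: 49.3
```

>>> apply_moves --targets '[[[-0.28, -0.04, 0, 0, 0, 0, 0], [-0.56, -0.08, 0, 0, 0, 0, 0], [-0.84, -0.13, 0, 0, 0, 0, 0], [-0.98, -0.15, 0, 0, 0, 0, 0]]]'

```text
time: 60.0
ee_pos: [0.5903, -0.2165, 0.2361]
tcp_rot: [-0.001, 0.727, 0.687, -0.001]
wrist_force: [-0.1, 0.6, -0.8]
width: 0.107
finger_force: 49.3
```

>>> apply_moves --targets '[[[-0.28, -0.04, 0, 0, 0, 0, 0], [-0.56, -0.08, 0, 0, 0, 0, 0], [-0.84, -0.13, 0, 0, 0, 0, 0], [-0.96, -0.14, 0, 0, 0, 0, 0], [-0.96, -0.14, 0, 0, 0, 0, 0], [-0.96, -0.14, 0, 0, 0, 0, 0]]]'

```text
time: 60.75
ee_pos: [0.5536, -0.4026, 0.2361]
tcp_rot: [-0.001, 0.726, 0.688, 0.0]
wrist_force: [-0.2, -0.7, -1.2]
width: 0.104
finger_force: 49.3
```

```bash
python3 - <<'E'
from h import *
show();plan([(.55,-.4265,.125,-.055)])
E
```

```text
t 60.75 p [ 0.5536 -0.4026  0.2361] phi -0.0542 tilt [-0.0004  0.0015] F [-0.2 -0.7 -1.2] T [-0.01 -0.02 -0.02] w 0.104 ff 49.3
[-0.121, -0.011, 0.555, -0.0, -0.0, 0.0] dist mm 114 deg 0
```

>>> apply_moves --targets '[[[-0.121, -0.011, 0.15, 0, 0, 0, 0], [-0.121, -0.011, 0.35, 0, 0, 0, 0], [-0.121, -0.011, 0.54, 0, 0, 0, 0], [-0.121, -0.011, 0.59, 0, 0, 0, 0], [-0.121, -0.011, 0.59, 0, 0, 0, 0], [-0.121, -0.011, 0.59, 0, 0, 0, 0]]]'

```text
time: 61.5
ee_pos: [0.5511, -0.4286, 0.1211]
tcp_rot: [0.002, 0.726, 0.687, 0.0]
wrist_force: [1.1, -0.9, 0.7]
width: 0.107
finger_force: 49.3
```

```bash
python3 - <<'E'
from h import *
show();s=shot('side','side_n');f=s['frame']
p,_=cur()
print('tip exp',proj(s,(p[0],p[1],p[2]-.054)),'slot exp',proj(s,(.55,-.425,.045)),'now under',proj(s,(p[0],p[1],.045)))
print(f[262:294,346:376].mean(2).astype(int))
E
```

```text
t 61.5 p [ 0.5511 -0.4286  0.1211] phi -0.0548 tilt [ 0.0027 -0.0026] F [ 1.1 -0.9  0.7] T [-0.   -0.02  0.03] w 0.107 ff 49.3
tip exp [362.93329899 275.83443548] slot exp [360.53692901 280.39722316] now under [361.62630596 281.00778551]
[[216 216 216 215 213 212 212 211 211 209 209 210 208 212 197 129  50  21
   36  31  99  96  51  43  41  39  85 138 107 102]
 [216 215 215 214 214 214 212 212 209 209 208 208 208 210 215 200 124  35
   13  33  97  97  40  44  38  43 137 211 200 201]
 [217 217 215 215 215 214 213 212 210 211 208 207 207 206 208 215 202 134
   55  81  97  88  38  44  39  62 175 217 209 207]
 [216 216 215 215 215 214 213 213 211 211 208 207 207 206 207 211 216 180
   95  93  76  52  40  43  29  83 216 207 203 203]
 [217 217 216 216 215 215 214 212 213 209 210 208 207 206 204 205 212 185
  101  71  41  34  40  40  35 107 219 204 203 200]
 [219 219 217 215 215 214 213 213 213 210 210 209 206 208 204 201 203 138
   82  77 159  66  25  32  41 134 213 204 202 202]
 [218 216 218 216 216 216 214 213 212 209 212 209 207 205 204 193 192 113
   79  69 169 190  50  27 119 205 206 
[... 2438 characters left out ...]
117 110 111 119 118 116
  102  95  71  57  48  51  57  58  49  56 180 220]
 [ 53  57  62  65  68  65  62  63  59  55  48  91 118 119 114 109 114 102
   66  49  54  55  55  55  58  53  51  69 197 214]
 [143  60  60  64  66  65  62  64  60  59  55  51  93 115 105  73  73  50
   55  54  57  60  60  57  57  52  44 134 215 219]
 [222 137  53  61  66  68  66  66  64  63  59  56  53  73  55  51  52  59
   60  59  57  60  58  60  57  50  35 168 225 222]
 [231 196 111  57  61  66  66  64  64  63  63  57  54  52  54  59  57  56
   60  58  60  57  57  60  54  46  63 205 228 221]
 [222 232 195 109  59  60  65  68  65  65  64  62  59  55  53  60  61  60
   58  61  59  60  54  52  51  39  63 215 226 220]]
```

>>> apply_moves --targets '[[[0, 0, 0, 0, 0, 0, 0], [0, 0, 0, 0, 0, 0, 0], [0, 0, 0, 0, 0, 0, 0], [0, 0, 0, 0, 0, 0, 0]]]'

```text
time: 62.05
ee_pos: [0.5496, -0.4281, 0.1184]
tcp_rot: [-0.0, 0.727, 0.687, -0.0]
wrist_force: [0.0, 0.2, -0.9]
width: 0.103
finger_force: 49.3
```

```bash
python3 - <<'E'
from h import *
show();plan([(.5492,-.4258,.118,-.055)])
E
```

```text
t 62.05 p [ 0.5496 -0.4281  0.1184] phi -0.0557 tilt [-0.0001  0.0001] F [ 0.   0.2 -0.9] T [-0.06 -0.01 -0.02] w 0.103 ff 49.3
[0.011, -0.003, 0.002, -0.0, -0.0, -0.0] dist mm 2 deg 0
```

>>> apply_moves --targets '[[[0.01, -0.002, 0, 0, 0, 0, 0], [0.01, -0.002, 0.04, 0, 0, 0, 0], [0.01, -0.002, 0.07, 0, 0, 0, 0], [0.01, -0.002, 0.1, 0, 0, 0, 0], [0.01, -0.002, 0.13, 0, 0, 0, 0], [0.01, -0.002, 0.13, 0, 0, 0, 0]]]'

```text
time: 62.8
ee_pos: [0.549, -0.4257, 0.0914]
tcp_rot: [-0.001, 0.727, 0.687, -0.0]
wrist_force: [-0.1, 0.3, 0.0]
width: 0.106
finger_force: 49.3
```

```bash
python3 - <<'E'
from h import *
show()
E
```

```text
t 62.8 p [ 0.549  -0.4257  0.0914] phi -0.0556 tilt [-0.0011  0.001 ] F [-0.1  0.3  0. ] T [-0.03 -0.02 -0.02] w 0.106 ff 49.3
```

>>> apply_moves --targets '[[[0, 0, 0.04, 0, 0, 0, 0], [0, 0, 0.08, 0, 0, 0, 0], [0, 0, 0.12, 0, 0, 0, 0], [0, 0, 0.14, 0, 0, 0, 0], [0, 0, 0.14, 0, 0, 0, 0]]]'

```text
time: 63.42
ee_pos: [0.5491, -0.4258, 0.0638]
tcp_rot: [-0.0, 0.726, 0.687, -0.0]
wrist_force: [-0.1, 0.6, -1.5]
width: 0.107
finger_force: 49.3
```

```bash
python3 - <<'E'
from h import *
show()
E
```

```text
t 63.42 p [ 0.5491 -0.4258  0.0638] phi -0.0556 tilt [-0.0007  0.0007] F [-0.1  0.6 -1.5] T [-0.06  0.03 -0.01] w 0.107 ff 49.3
```

Nearly at the slot's bottom with no side force. Lowering another 3 mm until contact, then releasing and rising clear.

>>> apply_moves --targets '[[[0, 0, 0.008, 0, 0, 0, 0], [0, 0, 0.016, 0, 0, 0, 0], [0, 0, 0.016, 0, 0, 0, 0]]]'

```text
time: 63.8
ee_pos: [0.5494, -0.426, 0.0612]
tcp_rot: [-0.0, 0.726, 0.687, 0.0]
wrist_force: [0.7, -0.1, -0.3]
width: 0.108
finger_force: 49.3
```

>>> apply_moves --targets '[[[0, 0, 0, 0, 0, 0, 0.15], [0, 0, 0, 0, 0, 0, 0.25], [0, 0, 0, 0, 0, 0, 0.4], [0, 0, 0, 0, 0, 0, 0.4], [0, 0, -0.15, 0, 0, 0, 0.4], [0, 0, -0.4, 0, 0, 0, 0.4], [0, 0, -0.7, 0, 0, 0, 0.4], [0.6, -0.4, -0.7, 0, 0, 0, 0.4], [0.98, -0.5, -0.7, 0, 0, 0, 0.4], [0.98, -0.5, -0.7, 0, 0, 0, 0.4], [0.98, -0.5, -0.7, 0, 0, 0, 0.4]]]'

```text
time: 65.18
ee_pos: [0.4593, -0.2222, 0.2012]
tcp_rot: [-0.0, 0.726, 0.688, 0.0]
wrist_force: [-0.6, -0.3, -0.3]
width: 0.399
finger_force: 0.0
```

```bash
python3 - <<'E'
from h import *
show();t=shot('top','top_z');s=shot('side','side_z')
a=cv2.imread('pics/top0.png')[:,:,::-1].astype(int);b=cv2.imread('pics/side0.png')[:,:,::-1].astype(int)
f=t['frame'].astype(int);g=s['frame'].astype(int)
def ch(p,q,box,n):
    x,y,w,h=box;A=p[y:y+h,x:x+w];B=q[y:y+h,x:x+w];k=np.median(A.mean(2))/np.median(B.mean(2));d=np.abs(A-k*B).max(2);print(n,'changed px',(d>40).sum(),'of',w*h)
ch(b,g,(350,262,25,25),'key side');ch(a,f,(385,154,22,22),'key top')
ch(a,f,(245,140,50,18),'bar top');ch(b,g,(270,180,50,35),'front side')
for n,bx in dict(can=(380,212,30,30),bowl=(345,100,44,42),tub=(125,133,28,28),bigjar=(155,104,32,35),cuc=(150,228,56,22),p1=(105,175,28,25),p2=(103,207,28,25),p3=(217,222,24,24),lock=(205,110,22,25)).items(): ch(a,f,bx,n)
print(g[262:290,352:372].max(2))
E
```

```text
t 65.17 p [ 0.4593 -0.2222  0.2012] phi -0.0545 tilt [-0.0001  0.0005] F [-0.6 -0.3 -0.3] T [-0.02 -0.03  0.02] w 0.399 ff 0.0
key side changed px 1 of 625
key top changed px 162 of 484
bar top changed px 0 of 900
front side changed px 1517 of 1750
can changed px 0 of 900
bowl changed px 560 of 1848
tub changed px 0 of 784
bigjar changed px 0 of 1120
cuc changed px 0 of 1232
p1 changed px 0 of 700
p2 changed px 0 of 700
p3 changed px 0 of 576
lock changed px 0 of 550
[[203 204 202 201 199 200 199 197 197 194 196 195 197 198 197 201 194 182
  187 153]
 [206 204 202 202 201 200 198 199 196 198 197 195 193 196 195 195 197 200
  200 194]
 [208 203 202 202 201 200 197 197 198 197 197 194 196 196 194 194 193 194
  195 194]
 [203 204 202 202 203 203 199 201 198 197 197 196 194 193 192 194 194 193
  193 194]
 [206 206 204 203 203 207 209 191 197 202 197 192 192 190 192 192 193 194
  195 192]
 [207 204 204 204 208 194 154 112 132 193 192 179 170 172 175 178 184 188
  193 193]
 [208 204 204 203 211 159  76  66  77 126 177 178 177 179 177 171 170 167
  179 189]
 [207 207 205 209 217 138  33  64
[... 1052 characters left out ...]
 146 152
  151 144]
 [169 160 157 161 168 165 172  96  90  77  63  48  41  53 126 159 146 145
  152 150]
 [160 168 157 158 159 165 164 171  94  75  80  59  68 104 169 161 150 145
  146 152]
 [109 162 169 159 158 162 165 164 170  90  80 100 135 159 160 159 158 153
  148 152]
 [ 70 108 160 167 156 157 160 165 162 162 128 168 164 152 151 157 158 161
  154 134]
 [ 76  71 106 162 166 156 158 159 164 158 157 157 159 157 153 154 151 147
  124  83]
 [ 80  77  69 109 163 167 157 156 160 165 158 155 160 161 146 131 111  92
   71  75]
 [ 85  82  76  68 131 164 166 156 159 163 167 162 147 132 101  82  68  72
   77  82]
 [ 88  86  82  76  70 130 166 169 161 153 157 142  96  68  71  77  79  73
   79  79]]
```

Against the start pictures, the key stands as it did, the drawer bar is unchanged (drawer shut) and the bystanders have not moved. Handing in.

```bash
python3 -c "
from h import *
print(job.job_done())"
```

```text
the job is handed in; nothing more can be done
None
```

I handed the job in at about 65 s: all four jars stand in the shut, relocked drawer, the vent slide is in the notch nearest the lock, and the key is back upright in its stand; `job_done()` gave no verdict, and locking and the vent drop were judged from force and position readings, not a final picture.

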